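# File the cutter plates and shut the rings

### The job

Put the vegetable-cutter plates away in the lever-arch file: lift its lever so that the rings spring open, slide every round slicing disc onto the square shaft beside the lever and every square dicing grid onto the other shaft, hub upward and fully home. Then press the lever down until the rings are shut. Do not knock over the shaker or the mug.

Things in the scene. Friction and masses are not known exactly. Their poses are not given: they have to be found in the camera images.
- file: The lever-arch file, fixed to the counter: a dark steel base plate 200 mm (x) by 320 mm (y, from -165 to +155) and 10 mm thick. Origin: underside, on the middle line in x. Two upright square steel shafts stand at x = -30 mm, y = +20 mm and y = -110 mm; the lever runs along x at y = +125 mm. Shaft faces are parallel to its x and y.
- seat_by_lever (a point): Foot of the square shaft beside the lever, on top of the base plate (10 mm above the counter). The shaft is 16 mm square, rises 72 mm above this point, and its top 12 mm taper to 8 mm square. The round discs go here.
- seat_far (a point): Foot of the other, identical shaft, 130 mm further from the lever. The square grids go here.
- lever_arch (a joint): Angle of lever and both wire hoops (one piece, one hinge): 0 = lever down, hoop ends over the shaft tops (rings shut, plates cannot pass); 1.3 rad = lever nearly upright, hoops swung clear (rings open). Over-centre: springs to the nearer end, changing over near 0.65 rad, up to 6 N at the lever's end. Open hoops reach 140 mm past the shafts (+x), 130 mm above the counter.
- lever_grip (a point): Middle of the black grip at the free end of the lever: the grip is 44 mm long along the lever, 20 mm wide (along the file's y) and 14 mm thick. When shut it lies 45 mm above the counter, 35 mm above the base plate. Moves with the lever.
- lever_hinge (a point): Point of the hinge line in line with the lever. The line runs along the file's y, 30 mm above the counter, 80 mm beyond the shafts (+x); the hoops stand up from it. Lever shut: lever_grip is 110 mm from it towards the file's -x and 15 mm higher; opening turns it up and over towards +x, by the joint's angle about the file's +y.
- disc0: Slicing disc: round plate 100 mm in diameter, 4 mm thick. Steel; in its middle an upright black square hub, 36 x 36 mm, sides parallel to the plate's x and y, top 30 mm above the plate's underside; a 19 mm square bore, parallel to the hub, goes right through. Origin: centre of the underside; z up along the bore. 0.2 kg. Stacks at 30 mm. May be absent.
- disc1: Slicing disc, same as disc0; may be absent.
- grid0: Dicing grid: square plate 80 x 80 mm, 4 mm thick, sides parallel to the hub's. Steel; in its middle an upright black square hub, 36 x 36 mm, sides parallel to the plate's x and y, top 30 mm above the plate's underside; a 19 mm square bore, parallel to the hub, goes right through. Origin: centre of the underside; z up along the bore. 0.2 kg. Stacks at 30 mm. May be absent.
- grid1: Dicing grid, same as grid0; may be absent.
- shaker: Bystander: small glass shaker, 36 mm across, 65 mm tall, standing loose on the counter. Origin: centre of its foot.
- mug: Bystander: white mug, 80 mm across, with a handle, 88 mm tall, standing loose on the counter. Origin: centre of its foot.
Not all that is in view belongs to the job. What is shaped like the grid0 but blue or red is not meant.

How it is judged:
By the outcome, as a careful person would: the job done as asked, in the order asked, and still so for the second after the job is handed in, with the robot touching nothing.
Of disc0, disc1, grid0, grid1 only 3 to 4 are there at a start; the rules pass over those that are not, and their reading is None.
At some moment in a run one of disc0, disc1, grid0, grid1 may be knocked a few centimetres aside while the robot is not near it.
Once in a run the grip may slacken for a moment while it holds something.
It also fails if it takes over 210 s, if anything falls off the work surface, if the arm or the gripper's body presses on something with over 40 N, if the wrist force passes 120 N, or if a joint passes its speed limit or range.

### The arm

A 6-joint arm with a two-finger parallel gripper is mounted at the origin on the work surface. World frame = base frame: x ahead of the robot, y to its left, z up, the work surface at z = 0. Lengths are in m, angles in rad, forces in N, time in s.
With the tool pointing down it reaches from about 0.35 to 0.775 m from the base axis. Payload 5.5 kg.
Tool frame: the origin (TCP) lies midway between the tips of the shut fingers; the grasp point (between the pads) lies 19 mm behind it (grasp_offset is the distance from the TCP to the grasp point, in m); z points along the fingers, y is the direction in which the jaws open and shut (so a half turn about z gives the same grasp; the last joint's range is limited). The gripper opens to 85 mm and grips with 20 to 120 N. Pads are 22 mm wide; open, the fingers measure 114 mm over their backs; the gripper's body (76 mm by 85 mm) begins 54 mm behind the grasp point. The pads swing forward as they close: fully open they stand 13 mm farther back than shut.
Start: joints at [1.032, 0.313, 0.046, 1.304, 0, 1.431], TCP at [0.223, 0.53, 0.203] pointing down, gripper open.
Joint ranges: [-2.76, 2.76], [-0.86, 1.69], [-1.03, 1.26], [-2.2, 2.34], [-1.47, 1.5], [-3.14, 3.14]. Speed limits (rad/s): [2.57, 2.57, 3.14, 3.14, 3.14, 3.14].

### API

Orientations are given as [roll, pitch, yaw] about the fixed x, y, z axes, in that order (R = Rz(yaw) Ry(pitch) Rx(roll)).
In Python, from bench import state, get_image, hand_in, search_frame, grasp_offset gives the robot as it stands.
- The arm moves only by the tool send_rows, never from a script. Its arguments are lists of equal length, an entry for each row: "slide": the shift along the tool's x, y, z in cm, a list of three; "rotation": the turn, a rotation vector about the tool's x, y, z in degrees, a list of three; "gripper": the opening, from 0 (shut) to 1 (fully open). A call has 1 to 12 rows; each row shifts and turns the commanded pose from where the row before left it, along the tool's axes as they then stand; what a row does not reach is not made up. A row lasts 1/12 s, in which the tool goes at most 41.7 mm and 7.16 degrees, less where a joint would pass 70% of its speed; a pose out of reach is approached as far as the arm can. A call is refused whole if a number of a shift passes 4.17 or a number of a turn 7.16, either way. A call with a gripper value outside its range is refused whole. The fingers move at their own pace and stop on an object; the grip force is fixed at half the most. Time passes only in rows, so rows that do not move let the fingers close. It gives the time, the measured TCP pose, the force and the opening at its end, in the units of the state.
- state(): the state, without advancing time (a new reading comes with each control period).
- get_image(name): name is "scene" or "top" or "wrist"; returns a dict with "frame" (480x640x3 uint8, red, green, blue), "fx", "fy", "cx", "cy" (pixels), "distortion" ([k1, k2, p1, p2, k3] as OpenCV has them; the pictures are not rectified), "rvec" (rotation vector, rad) and "tvec" (3), from world to camera coordinates, as OpenCV has them. Camera axes: x right, y down, z forward; pixel columns grow to the right and rows downward; lengths in m; the calibration is good to about 2 mm. A picture is of the moment at which its call begins. There is no depth.
- hand_in(): hands the job in, once; it reports no verdict.
Trained networks look in a picture, given as the dict that the camera call returned (one of the last four; its "shot" number tells which), for a name from the list of things; names that differ only in an ending like _2 or _b are one class to them, and where a whole thing is asked for, a point or a joint stands for the part that bears it (a point fixed in the world has none). Each returns a list of dicts, best first, with "score" (0 to 1); they miss things now and then, are a little off and sometimes report something else, mostly with a low value. They report only what shows in the picture. A call takes as long as a camera call. They do not tell look-alikes from the thing itself.
- search_frame(picture, target): "position" ([column, row] in pixels, amid what is visible of it).
The state is a dict: "t": time; "joint_positions": joint angles; "qvel": joint speeds; "effort": joint torques, N m; "tool_pos": TCP position; "orientation": TCP orientation; "contact_force": force on the tool from outside, world axes, zero at the start; "ft_torque": the same for the moment, N m; "gripper_width": finger opening in m.
Only numpy, scipy, OpenCV 4.12 (cv2) and the standard library are available. Lean on these libraries where they do the work, as an engineer would, in place of code of your own. Each camera call takes 0.05 s, during which the arm holds its last target. There are 200 camera calls.

## Working session

There is one attempt and no reset: what is moved stays moved. The work goes in short steps, Python scripts to look and compute and a tool call to move; the robot and the scene stay as the last step left them, time stands still between calls to the robot, and variables do not carry over. Pictures are saved under pics/ and viewed, about 12 in all and at most 16, crops included, and the job is handed in when it is done.

Besides the shell and the picture viewer there is one more tool, called after "Emit:" by a JSON object that holds its "method" and its "body", one argument or row to a line. send_rows: Moves the arm, as the interface text tells. Its arguments: {"type":"object","properties":{"slide":{"type":"array"},"rotation":{"type":"array"},"gripper":{"type":"array"}},"required":["slide","rotation","gripper"]}

```bash
mkdir -p pics; ls
cat > h.py <<'E'
import numpy as np, cv2
from bench import state, get_image, hand_in, search_frame, grasp_offset
def K(p): return np.array([[p['fx'],0,p['cx']],[0,p['fy'],p['cy']],[0,0,1.]])
def ray(p,uv):
    n=cv2.undistortPoints(np.array([[uv]],float),K(p),np.array(p['distortion'],float))[0,0]
    R=cv2.Rodrigues(np.array(p['rvec'],float))[0]; t=np.array(p['tvec'],float).ravel()
    d=R.T@np.array([n[0],n[1],1]); return -R.T@t, d/np.linalg.norm(d)
def at_z(p,uv,z):
    o,d=ray(p,uv); return o+d*(z-o[2])/d[2]
def tri(obs):
    A=np.zeros((3,3));b=np.zeros(3)
    for p,uv in obs:
        o,d=ray(p,uv);M=np.eye(3)-np.outer(d,d);A+=M;b+=M@o
    x=np.linalg.solve(A,b)
    return x,[round(float(np.linalg.norm((np.eye(3)-np.outer(d,d))@(x-o)))*1000,1) for o,d in [ray(p,u) for p,u in obs]]
def proj(p,X):
    return cv2.projectPoints(np.atleast_2d(np.array(X,float)),np.array(p['rvec'],float),np.array(p['tvec'],float),K(p),np.array(p['distortion'],float))[0][:,0]
def save(p,n,f=None): cv2.imwrite('pics/'+n+'.png',(p['frame'] if f is None else f)[...,::-1])
E
python3 - <<'E'
from h import *
s=state();print({k:np.round(v,3).tolist() for k,v in s.items()},grasp_offset)
for c in ['top','scene']:
    p=get_image(c);save(p,c+'0');o,_=ray(p,(320,240));print(c,o.round(3))
    for n in ['file','lever_grip','lever_hinge','seat_by_lever','seat_far','disc0','grid0','shaker','mug']:
        try:
            for d in search_frame(p,n)[:5]:
                print(n,np.round(d['position']).tolist(),round(d['score'],2),at_z(p,d['position'],0.03).round(3).tolist())
        except Exception as e: print(n,repr(e)[:80])
E
```

```text
pics
{'t': 0.0, 'joint_positions': [1.032, 0.314, 0.045, 1.304, -0.0, 1.431], 'qvel': [0.0, 0.0, 0.0, 0.0, 0.0, 0.0], 'effort': [-0.002, -48.064, 29.853, 0.02, -0.0, 0.0], 'tool_pos': [0.223, 0.529, 0.202], 'orientation': [-3.14, -0.0, 2.743], 'contact_force': [-0.304, -0.301, -0.245], 'ft_torque': [-0.007, 0.018, -0.004], 'gripper_width': 0.086} 0.0187
top [ 0.272 -0.103  1.277]
file [227.0, 203.0] 0.8 [0.514, 0.14, 0.03]
lever_grip [209.0, 194.0] 0.69 [0.534, 0.185, 0.03]
lever_hinge [229.0, 202.0] 0.58 [0.516, 0.136, 0.03]
seat_by_lever [228.0, 206.0] 0.85 [0.505, 0.136, 0.03]
seat_far [231.0, 204.0] 0.88 [0.511, 0.131, 0.03]
disc0 [353.0, 187.0] 0.76 [0.561, -0.165, 0.03]
grid0 [418.0, 186.0] 0.95 [0.568, -0.324, 0.03]
grid0 [524.0, 267.0] 0.91 [0.375, -0.577, 0.03]
grid0 [470.0, 226.0] 0.85 [0.472, -0.45, 0.03]
grid0 [351.0, 236.0] 0.76 [0.44, -0.162, 0.03]
grid0 [400.0, 342.0] 0.67 [0.193, -0.281, 0.03]
shaker [387.0, 206.0] 0.48 [0.515, -0.248, 0.03]
mug [314.0, 118.0] 0.66 [0.733, -0.064, 0.03]
scene [ 1.078 -1.086  0.836]
file [376.0, 230.0] 0.95 [0.541, 0.084, 0.03]
file [417.0, 271.0] 0.65 [0.699, -0.024, 0.03]
lever_grip [388.0, 197.0] 0.92 [0.491, 0.259, 0.03]
lever_hinge [380.0, 230.0] 0.89 [0.548, 0.092, 0.03]
seat_by_lever [380.0, 227.0] 0.91 [0.54, 0.105, 0.03]
seat_far [376.0, 226.0] 0.93 [0.532, 0.102, 0.03]
disc0 [340.0, 293.0] 0.77 [0.586, -0.184, 0.03]
grid0 [143.0, 378.0] 0.96 [0.396, -0.6, 0.03]
grid0 [293.0, 278.0] 0.92 [0.467, -0.191, 0.03]
grid0 [222.0, 356.0] 0.81 [0.487, -0.473, 0.03]
grid0 [176.0, 266.0] 0.77 [0.206, -0.292, 0.03]
grid0 [306.0, 342.0] 0.65 [0.604, -0.355, 0.03]
shaker [302.0, 295.0] 0.64 [0.517, -0.233, 0.03]
mug [415.0, 272.0] 0.62 [0.697, -0.031, 0.03]
mug [293.0, 278.0] 0.25 [0.468, -0.193, 0.03]
```

View pics/top0.png

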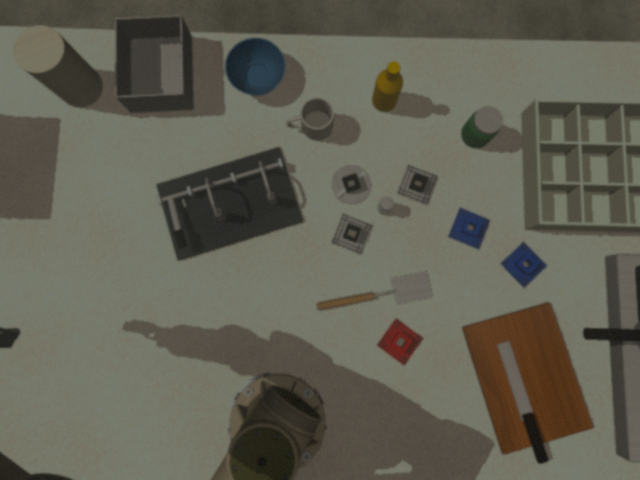

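View pics/scene0.png

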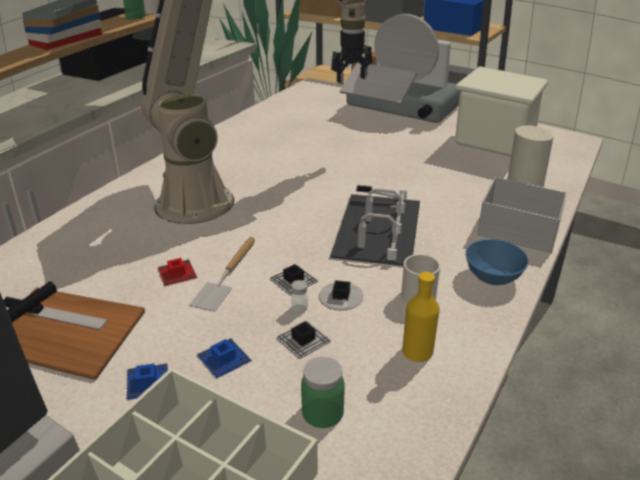

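Candidates in the top view:
- **Disc:** (353,184).
- **Black grids:** (418,184) and (352,234). These are the ones meant.
- **Look-alikes to leave:** blue at (470,228) and (524,264), red at (400,342).
- **Bystanders:** shaker (387,206), mug (315,118).

One disc and two grids are present. The file's lever (left end, about (175,215)) points towards the robot, so file yaw is about +17°. Next I move the wrist camera over the file.

Emit:
{"method": "send_rows", "body": {
  "slide": [
    [0,0,-2.1],
    [0,0,-2.1],
    [0,0,-2.1],
    [0,0,-2.1],
    [0,0,-2.1],
    [0,0,-2.1],
    [-1,-3,0],
    [-1,-3,0],
    [-1,-3,0],
    [-1,-3,0],
    [-1,-3,0],
    [-1,-3,0]
  ],
  "rotation": [
    [0,0,-6.7],
    [0,0,-6.7],
    [0,0,-6.7],
    [0,0,-6.7],
    [0,0,-6.7],
    [0,0,-6.7],
    [0,0,0],
    [0,0,0],
    [0,0,0],
    [0,0,0],
    [0,0,0],
    [0,0,0]
  ],
  "gripper": [1,1,1,1,1,1,1,1,1,1,1,1]
}}

```text
t: 2.0
tool_pos: [0.3348, 0.3748, 0.3287]
orientation: [3.141, 0.001, -2.838]
contact_force: [1.1, 0.6, -0.9]
gripper_width: 0.0852
```

Emit:
{"method": "send_rows", "body": {
  "slide": [
    [-1,-3,0],
    [-1,-3,0],
    [-1,-3,0],
    [-1,-3,0],
    [-1,-3,0],
    [-1,-3,0],
    [-1,-3,0],
    [-1,-3,0],
    [-1,-3,0],
    [0,0,0],
    [0,0,0]
  ],
  "rotation": [
    [0,0,0],
    [0,0,0],
    [0,0,0],
    [0,0,0],
    [0,0,0],
    [0,0,0],
    [0,0,0],
    [0,0,0],
    [0,0,0],
    [0,0,0],
    [0,0,0]
  ],
  "gripper": [1,1,1,1,1,1,1,1,1,1,1]
}}

```text
t: 2.92
tool_pos: [0.5013, 0.1438, 0.328]
orientation: [3.141, -0.001, -2.842]
contact_force: [-0.7, -0.2, -0.4]
gripper_width: 0.0857
```

Run:
```python
from h import *
s=state();print(s['t'],s['tool_pos'],s['orientation'],s['joint_positions'])
p=get_image('wrist');save(p,'w1');print(ray(p,(320,240)))
for n in ['file','lever_grip','lever_hinge','seat_by_lever','seat_far']:
    for d in search_frame(p,n)[:3]: print(n,np.round(d['position'],1),round(d['score'],2))
```

```text
2.9167 [0.50133683 0.14380254 0.32804567] [ 3.14115817e+00 -6.86092462e-04 -2.84212338e+00] [ 1.25145303e-01  2.06662941e-01  2.09786021e-01  1.57467046e+00
  3.08903034e-04 -1.74323935e-01]
(array([0.43729991, 0.12497282, 0.49895195]), array([ 0.24235864,  0.08681799, -0.96629443]))
file [311.4 193.9] 0.76
file [ 14.4 112.8] 0.44
lever_grip [341.3 236. ] 0.96
lever_hinge [310.7 197.1] 0.83
seat_by_lever [308.4 198.4] 0.77
seat_far [308.8 197.3] 0.78
seat_far [108.6 310.7] 0.42
seat_far [ 77.4 174.7] 0.27
```

View pics/w1.png

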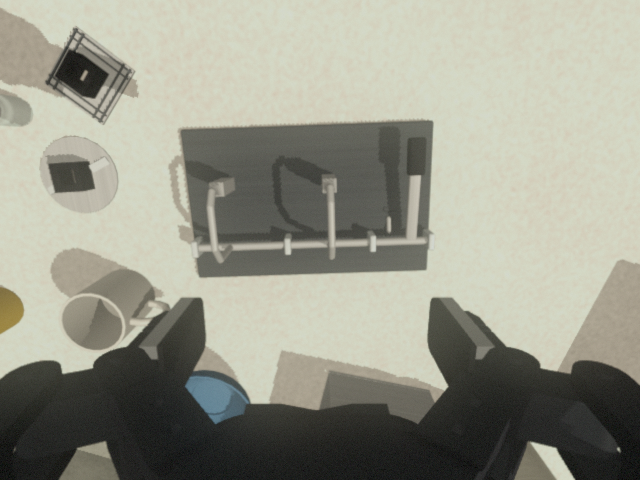

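The wrist view shows the file plate corners at about (180,129), (432,121), (426,270) and (198,277). The hoop ends sit over the shafts at (226,186) and (329,184), and the black grip is at (416,156). Next I fit the file pose.

```bash
cat >> h.py <<'E'
from scipy.optimize import least_squares
def filept(f,X):
    X=np.atleast_2d(X);c,s=np.cos(f[2]),np.sin(f[2])
    return np.c_[f[0]+c*X[:,0]-s*X[:,1],f[1]+s*X[:,0]+c*X[:,1],X[:,2]]
def totool(dw,yaw):  # world shift(m)->tool cm, tool pointing down
    c,s=np.cos(yaw),np.sin(yaw); return (100*np.array([c*dw[0]+s*dw[1],s*dw[0]-c*dw[1],-dw[2]])).round(2)
E
python3 - <<'E'
from h import *
p=get_image('wrist');g=cv2.cvtColor(p['frame'],cv2.COLOR_RGB2GRAY)
C=np.array([[-.1,-.165,.01],[-.1,.155,.01],[.1,.155,.01],[.1,-.165,.01]])
uv=np.array([[180,129],[432,121],[426,270],[198,277]],np.float32)
uv2=cv2.cornerSubPix(g,uv.reshape(-1,1,2).copy(),(6,6),(-1,-1),(3,30,.01))[:,0];print(uv2)
r=least_squares(lambda f:(proj(p,filept(f,C))-uv2).ravel(),[.52,.13,.3]);f=r.x
print('file',f,'res',r.fun.round(1))
for n,X in dict(near=[-.03,.02,.082],far=[-.03,-.11,.082],grip=[-.06,.125,.045],hinge=[.05,.125,.03]).items():
    print(n,filept(f,X).round(4),proj(p,filept(f,X)).round(0))
G=filept(f,[-.06,.125,.045])[0];s=state();print(totool(G-s['tool_pos'],s['orientation'][2]),'turn deg',np.degrees(f[2]-np.pi-s['orientation'][2]))
np.save('f.npy',f)
E
```

```text
[[177.36647 128.25874]
 [430.42505 121.62666]
 [423.08282 270.12216]
 [196.72505 276.30988]]
file [0.51471412 0.14448406 0.33217818] res [-0.6 -0.2  1.3 -1.2  1.   1.1 -1.8  1.1]
near [[0.4798 0.1536 0.082 ]] [[327. 187.]]
far [[0.5222 0.0307 0.082 ]] [[211. 190.]]
grip [[0.4172 0.2431 0.045 ]] [[413. 155.]]
hinge [[0.5212 0.279  0.03  ]] [[407. 241.]]
[ 5.   11.74 28.38] turn deg 1.5810715989285873
```

Run:
```python
from h import *
p=get_image('wrist');f=np.load('f.npy');im=p['frame'].copy()
a=cv2.resize(im[110:290,165:445],None,fx=2.85,fy=2.85,interpolation=cv2.INTER_CUBIC)
def m(X,col):
    u=(proj(p,filept(f,X))[0]-[165,110])*2.85;cv2.circle(a,(int(u[0]),int(u[1])),3,col,-1)
for y in(.02,-.11):
    m([-.03,y,.082],(255,0,0));m([-.03,y,.01],(0,255,0))
m([-.06,.125,.045],(255,0,0));m([.05,.125,.03],(255,0,0))
for x in(-.1,.1):
    for y in(-.165,.155): m([x,y,.01],(255,255,0))
save(p,'w1c',a)
```

```text
(no output)
```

View pics/w1c.png

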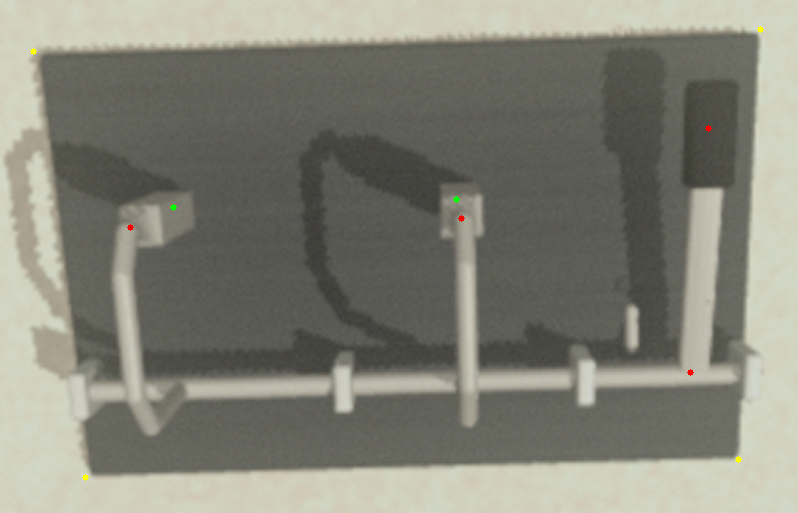

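Run:
```python
from h import *
p=get_image('wrist')
C=np.array([[-.1,-.165,.01],[-.1,.155,.01],[.1,.155,.01],[.1,-.165,.01],[-.06,.125,.052],[-.03,.02,.082]])
uv=np.array([[43,53],[758,34],[738,458],[91,473],[711,134],[462,216]])/2.85+[165,110]
r=least_squares(lambda f:(proj(p,filept(f,C))-uv).ravel(),[.52,.13,.3]);f=r.x
print('file',f,'res',r.fun.round(1))
G=filept(f,[-.06,.125,.027])[0];s=state();print(G,totool(G-s['tool_pos'],s['orientation'][2]),'turn deg',np.degrees(f[2]-np.pi-s['orientation'][2]))
np.save('f.npy',f)
```

```text
file [0.51497032 0.14516584 0.32877018] res [-2.4 -0.7  1.6 -0.8  0.5  1.1 -1.6  1.4  1.3 -1.1  0.4  1.2]
[0.41782399 0.2440981  0.027     ] [ 4.93 11.84 30.17] turn deg 1.4092018939074473
```

Emit:
{"method": "send_rows", "body": {
  "slide": [
    [1.23,2.95,0],
    [1.23,2.95,0],
    [1.23,2.95,0],
    [1.23,2.95,0],
    [0,0,3.4],
    [0,0,3.4],
    [0,0,3.4],
    [0,0,3.4],
    [0,0,3.4],
    [0,0,3.4],
    [0,0,2.8],
    [0,0,0]
  ],
  "rotation": [
    [0,0,-1.4],
    [0,0,0],
    [0,0,0],
    [0,0,0],
    [0,0,0],
    [0,0,0],
    [0,0,0],
    [0,0,0],
    [0,0,0],
    [0,0,0],
    [0,0,0],
    [0,0,0]
  ],
  "gripper": [1,1,1,1,1,1,1,1,1,1,1,1]
}}

```text
t: 4.37
tool_pos: [0.4122, 0.2402, 0.0913]
orientation: [-3.141, -0.01, -2.814]
contact_force: [-0.8, -0.9, -0.2]
gripper_width: 0.0854
```

Run:
```python
from h import *
p=get_image('wrist');save(p,'w2');f=np.load('f.npy')
s=state();print(s['tool_pos'],s['orientation'][2]);print([ (d['position'],d['score']) for d in search_frame(p,'lever_grip')[:2]], proj(p,filept(f,[[-.06,.125,.052],[-.06,.125,.045]])))
```

```text
[0.41391416 0.2407951  0.09424482] -2.813828832108689
[([313.1, 335.7], 0.85)] [[317.4305569  268.58951918]
 [317.38369357 264.91448626]]
```

View pics/w2.png

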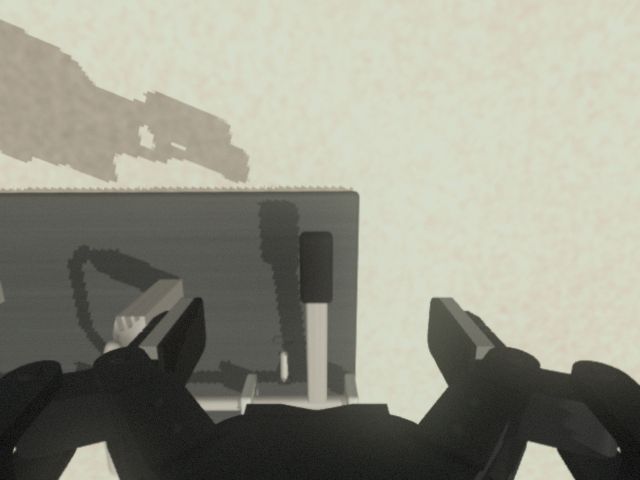

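The grip is at (316,267) against a prediction of (317,268), and the finger mid-line is also at about 317, so the jaws are centred. I descend and grip.

Emit:
{"method": "send_rows", "body": {
  "slide": [
    [-0.5,0.1,0],
    [0,0,1.7],
    [0,0,1.7],
    [0,0,1.7],
    [0,0,1.6],
    [0,0,0],
    [0,0,0],
    [0,0,0],
    [0,0,0],
    [0,0,0],
    [0,0,0],
    [0,0,0]
  ],
  "rotation": [
    [0,0,0],
    [0,0,0],
    [0,0,0],
    [0,0,0],
    [0,0,0],
    [0,0,0],
    [0,0,0],
    [0,0,0],
    [0,0,0],
    [0,0,0],
    [0,0,0],
    [0,0,0]
  ],
  "gripper": [1,1,1,1,1,1,0,0,0,0,0,0]
}}

```text
t: 5.47
tool_pos: [0.4216, 0.2443, 0.0301]
orientation: [3.142, 0.001, -2.814]
contact_force: [-0.0, -0.3, 0.3]
gripper_width: 0.0123
```

Run:
```python
from h import *
f=np.load('f.npy');s=state();print(s['tool_pos'],s['orientation'],s['gripper_width'],s['contact_force'])
a=np.arange(0,1.31,.1);x=-.110*np.cos(a)+.015*np.sin(a);z=.110*np.sin(a)+.015*np.cos(a)
print(np.c_[a,(-(x+.11)*100),-(z-.015)*100].round(2)) # tool x (≈-file x), tool z
```

```text
[0.42157843 0.244258   0.03009871] [ 3.14152752e+00  1.10291443e-03 -2.81433076e+00] 0.012313556590270437 [-0.00330567 -0.30526465  0.25928139]
[[ 0.   -0.   -0.  ]
 [ 0.1  -0.2  -1.09]
 [ 0.2  -0.52 -2.16]
 [ 0.3  -0.93 -3.18]
 [ 0.4  -1.45 -4.17]
 [ 0.5  -2.07 -5.09]
 [ 0.6  -2.77 -5.95]
 [ 0.7  -3.55 -6.73]
 [ 0.8  -4.41 -7.44]
 [ 0.9  -5.34 -8.05]
 [ 1.   -6.32 -8.57]
 [ 1.1  -7.35 -8.98]
 [ 1.2  -8.41 -9.3 ]
 [ 1.3  -9.5  -9.5 ]]
```

Emit:
{"method": "send_rows", "body": {
  "slide": [
    [0,0,0],
    [0,0,0],
    [0,0,0]
  ],
  "rotation": [
    [0,0,0],
    [0,0,0],
    [0,0,0]
  ],
  "gripper": [0,0,0]
}}

```text
t: 5.72
tool_pos: [0.4211, 0.2441, 0.0295]
orientation: [3.142, -0.0, -2.814]
contact_force: [-0.5, -0.2, -0.3]
gripper_width: 0.0002
```

Run:
```python
from h import *
p=get_image('wrist');save(p,'w3');print(state()['gripper_width'])
```

```text
-0.00013596400715872812
```

View pics/w3.png

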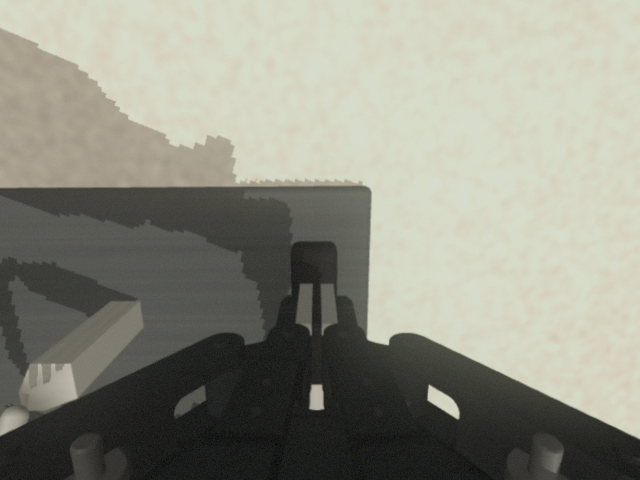

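Run:
```python
from h import *
p=get_image('wrist');s=state();f=np.load('f.npy');T=s['tool_pos'];print(T,s['gripper_width'],ray(p,(320,240))[0])
print('tcp',proj(p,[T,T+[0,0,.019],T+[0,0,.04]]).round())
print('grip ends bottom/top',proj(p,filept(f,[[-.082,.125,.052],[-.038,.125,.052],[-.082,.125,.036]])).round())
p=get_image('top');print('top tcp',proj(p,[T,T+[0,0,.019]]));save(p,'t3',cv2.resize(p['frame'][160:270,140:320],None,fx=4,fy=4,interpolation=3))
q=get_image('scene');print('sc tcp',proj(q,[T,T+[0,0,.019]]));a=cv2.resize(q['frame'][150:280,310:440],None,fx=4,fy=4,interpolation=3);save(q,'s3',a)
```

```text
[0.42110038 0.24408712 0.0294401 ] -9.05078394294891e-05 [0.35751573 0.22355685 0.20033976]
tcp [[314. 282.]
 [314. 298.]
 [313. 320.]]
grip ends bottom/top [[316. 245.]
 [316. 340.]
 [316. 235.]]
top tcp [[181.61369504 239.56863761]
 [179.43654284 238.55644145]]
sc tcp [[363.30482798 193.12096968]
 [363.51676788 187.1594333 ]]
```

View pics/s3.png

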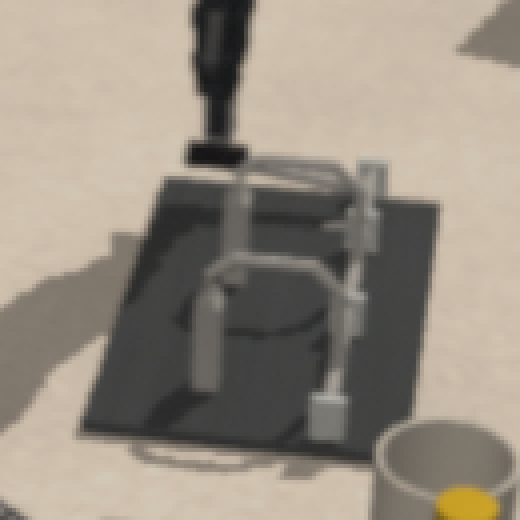

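Run:
```python
import cv2,numpy as np
a=cv2.imread('pics/w3.png')[220:350,240:400];a=cv2.convertScaleAbs(cv2.resize(a,None,fx=3.4,fy=3.4,interpolation=3),alpha=2,beta=10)
b=cv2.imread('pics/t3.png')[60:, :260];b=cv2.resize(b,(int(b.shape[1]*a.shape[0]/b.shape[0]),a.shape[0]))
cv2.imwrite('pics/c3.png',np.hstack([a,b])[:, :800])
```

```text
(no output)
```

View pics/c3.png

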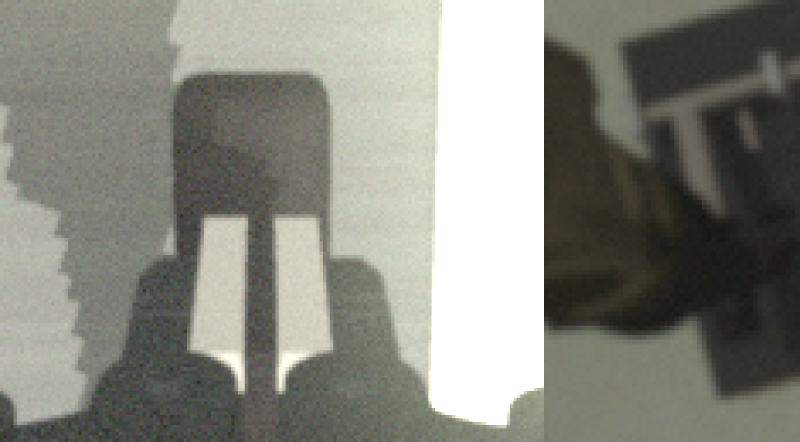

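Run:
```python
from h import *
p=get_image('wrist');q=get_image('scene');f=np.load('f.npy');t=get_image('top')
# grip front-end centre: wrist (316,241); scene front end centre (left end of grip)
print('tri front end',tri([(p,(315,243)),(q,(310+190/4,150+153/4))]))
print('pred',filept(f,[-.082,.125,.045]))
for z in (.02,.03,.045,.052): print(z,at_z(p,(315,243),z).round(4),proj(q,[at_z(p,(315,243),z)]).round(1),proj(q,filept(f,[-.082,.125,z])).round(1))
print(proj(q,filept(f,[[-.1,.155,.01],[-.1,-.165,.01],[.1,.155,.01]])).round(1), p['fx'])
a=cv2.convertScaleAbs(cv2.resize(q['frame'][165:215,335:400],None,fx=12,fy=12,interpolation=3),alpha=1.6,beta=20);save(q,'s4',a)
```

```text
tri front end (array([0.40171488, 0.23900342, 0.04119248]), [3.0, 3.0])
pred [[0.39700231 0.23699475 0.045     ]]
0.02 [0.4047 0.2391 0.02  ] [[357.2 195.4]] [[354.5 195. ]]
0.03 [0.4021 0.2383 0.03  ] [[356.4 192.2]] [[354.6 191.9]]
0.045 [0.3982 0.237  0.045 ] [[355.1 187.3]] [[354.7 187.2]]
0.052 [0.3963 0.2364 0.052 ] [[354.4 185.1]] [[354.8 185. ]]
[[349.9 192.6]
 [328.2 254. ]
 [419.2 199.4]] 371.9789568597201
```

View pics/s4.png

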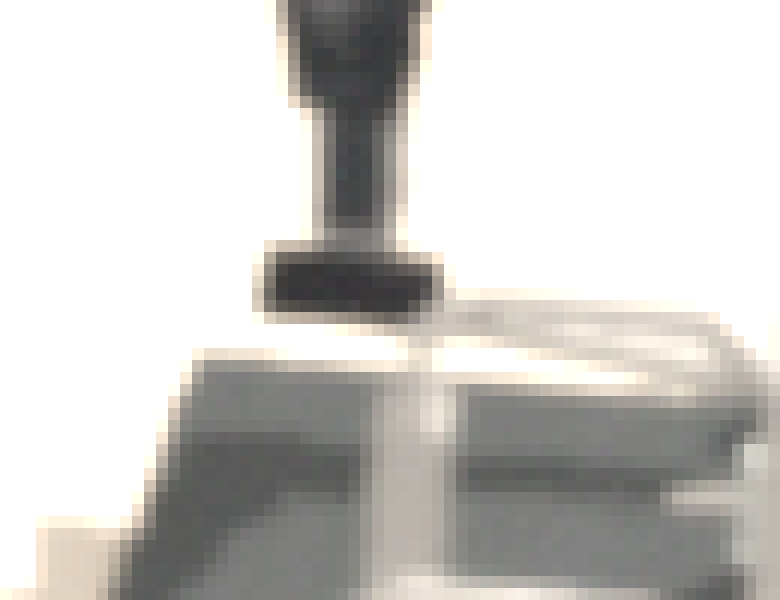

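The fingers shut on nothing. In both the wrist view (pad tips at row 283) and the scene view (tips ending at row 185, on top of the grip), the pad tips look about 25 mm higher than the reported TCP. I'll open, go 15 mm lower, which is safe either way, and close again.

Emit:
{"method": "send_rows", "body": {
  "slide": [
    [0,0,0],
    [0,0,0],
    [0,0,0],
    [0,0,0],
    [0,0,0],
    [0,0,0.75],
    [0,0,0.75],
    [0,0,0],
    [0,0,0]
  ],
  "rotation": [
    [0,0,0],
    [0,0,0],
    [0,0,0],
    [0,0,0],
    [0,0,0],
    [0,0,0],
    [0,0,0],
    [0,0,0],
    [0,0,0]
  ],
  "gripper": [0.7,0.7,0.7,0.7,0.7,0.7,0.7,0.7,0.7]
}}

```text
t: 6.82
tool_pos: [0.4203, 0.2438, 0.0136]
orientation: [-3.142, -0.002, -2.814]
contact_force: [-1.0, 0.7, -0.2]
gripper_width: 0.0598
```

Emit:
{"method": "send_rows", "body": {
  "slide": [
    [0,0,0],
    [0,0,0],
    [0,0,0],
    [0,0,0],
    [0,0,0],
    [0,0,0],
    [0,0,0],
    [0,0,0]
  ],
  "rotation": [
    [0,0,0],
    [0,0,0],
    [0,0,0],
    [0,0,0],
    [0,0,0],
    [0,0,0],
    [0,0,0],
    [0,0,0]
  ],
  "gripper": [0,0,0,0,0,0,0,0]
}}

```text
t: 7.48
tool_pos: [0.4217, 0.2433, 0.015]
orientation: [-3.14, 0.001, -2.815]
contact_force: [0.4, -5.2, 3.6]
gripper_width: 0.0182
```

Emit:
{"method": "send_rows", "body": {
  "slide": [
    [0,0,0],
    [0,0,0],
    [0,0,0],
    [0,0,0.5],
    [0,0,0.5],
    [0,0,0],
    [0,0,0],
    [0,0,0],
    [0,0,0],
    [0,0,0],
    [0,0,0],
    [0,0,0]
  ],
  "rotation": [
    [0,0,0],
    [0,0,0],
    [0,0,0],
    [0,0,0],
    [0,0,0],
    [0,0,0],
    [0,0,0],
    [0,0,0],
    [0,0,0],
    [0,0,0],
    [0,0,0],
    [0,0,0]
  ],
  "gripper": [0.5,0.5,0.5,0.5,0.5,0.5,0,0,0,0,0,0]
}}

```text
t: 8.48
tool_pos: [0.4212, 0.2431, 0.0045]
orientation: [-3.14, -0.0, -2.815]
contact_force: [-0.3, -4.7, 1.1]
gripper_width: 0.0186
```

Emit:
{"method": "send_rows", "body": {
  "slide": [
    [-0.05,0,-0.35],
    [-0.1,0,-0.35],
    [-0.15,0,-0.35],
    [0,0,0]
  ],
  "rotation": [
    [0,0,0],
    [0,0,0],
    [0,0,0],
    [0,0,0]
  ],
  "gripper": [0,0,0,0]
}}

```text
t: 8.82
tool_pos: [0.423, 0.2437, 0.0138]
orientation: [-3.14, -0.003, -2.815]
contact_force: [2.6, -4.2, -11.8]
gripper_width: 0.0188
```

Emit:
{"method": "send_rows", "body": {
  "slide": [
    [-0.32,0,-1.07],
    [-0.41,0,-1.02],
    [-0.52,0,-0.99],
    [-0.62,0,-0.92],
    [-0.7,0,-0.86],
    [-0.78,0,-0.78],
    [-0.86,0,-0.71],
    [-0.93,0,-0.61],
    [0,0,0]
  ],
  "rotation": [
    [0,0,0],
    [0,0,0],
    [0,0,0],
    [0,0,0],
    [0,0,0],
    [0,0,0],
    [0,0,0],
    [0,0,0],
    [0,0,0]
  ],
  "gripper": [0,0,0,0,0,0,0,0,0]
}}

```text
t: 9.57
tool_pos: [0.474, 0.2613, 0.0842]
orientation: [-3.141, 0.0, -2.815]
contact_force: [3.9, -3.2, -6.6]
gripper_width: 0.0182
```

Run:
```python
from h import *
s=state();print(s['tool_pos'],s['gripper_width'],s['contact_force'])
q=get_image('scene');save(q,'s5',cv2.resize(q['frame'][100:300,280:480],None,fx=3,fy=3,interpolation=3))
```

```text
[0.47404057 0.26128881 0.08424581] 0.018182652355781367 [ 3.94219064 -3.16219186 -6.58170152]
```

View pics/s5.png

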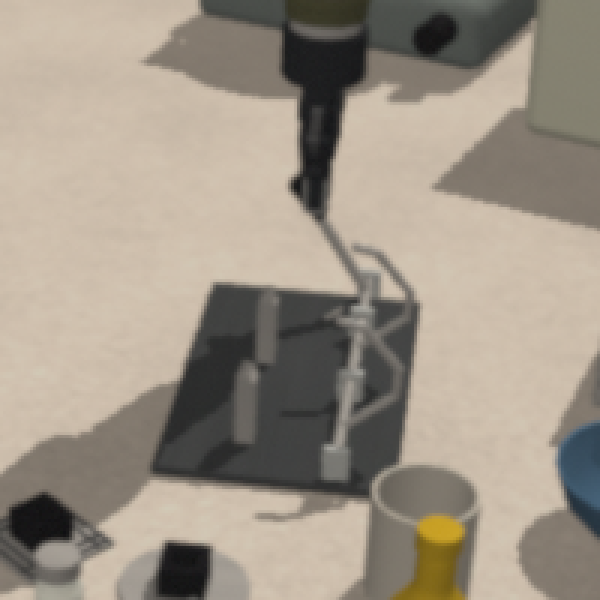

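Emit:
{"method": "send_rows", "body": {
  "slide": [
    [-0.98,0,-0.52],
    [-1.03,0,-0.41],
    [-1.06,0,-0.32],
    [0,0,0],
    [0,0,0],
    [0,0,0],
    [0,0,0],
    [0,0,0],
    [0,0,-2.5],
    [0,0,-2.5],
    [0,0,-2.5],
    [0,0,-2.5]
  ],
  "rotation": [
    [0,0,0],
    [0,0,0],
    [0,0,0],
    [0,0,0],
    [0,0,0],
    [0,0,0],
    [0,0,0],
    [0,0,0],
    [0,0,0],
    [0,0,0],
    [0,0,0],
    [0,0,0]
  ],
  "gripper": [0,0,0,0,0.7,0.7,0.7,0.7,0.7,0.7,0.7,0.7]
}}

```text
t: 10.62
tool_pos: [0.5013, 0.2717, 0.1987]
orientation: [3.141, 0.001, -2.814]
contact_force: [1.1, -0.6, -0.6]
gripper_width: 0.0597
```

Emit:
{"method": "send_rows", "body": {
  "slide": [
    [0,0,-3],
    [0,0,-3],
    [0,0,-2.5],
    [0.8,-4,0],
    [0.8,-4,0],
    [0.8,-4,0],
    [0.8,-4,0],
    [0.8,-4,0],
    [0,0,0],
    [0,0,0]
  ],
  "rotation": [
    [0,0,0],
    [0,0,0],
    [0,0,0],
    [0,0,0],
    [0,0,0],
    [0,0,0],
    [0,0,0],
    [0,0,0],
    [0,0,0],
    [0,0,0]
  ],
  "gripper": [1,1,1,1,1,1,1,1,1,1]
}}

```text
t: 11.45
tool_pos: [0.5283, 0.0674, 0.2826]
orientation: [3.141, 0.001, -2.819]
contact_force: [0.0, 0.3, 0.1]
gripper_width: 0.0853
```

Run:
```python
from h import *
s=state();print(s['t'],s['tool_pos'],s['orientation'],s['contact_force'])
f=np.load('f.npy')
p=get_image('wrist')
import pickle;pickle.dump(p,open('w6.pkl','wb'))
print(proj(p,filept(f,[[-.03,.02,.082],[-.03,-.11,.082]])))
for n in ['disc0','grid0','shaker']:
    for d in search_frame(p,n)[:3]: print(n,np.round(d['position'],1),round(d['score'],2),at_z(p,d['position'],.03))
save(p,'w6')
```

```text
11.45 [0.52827486 0.06737451 0.28255976] [ 3.14128232e+00  1.05498259e-03 -2.81872652e+00] [0.00361725 0.32961249 0.0588027 ]
[[412.8298885  190.91586016]
 [282.52698046 191.87903816]]
disc0 [123.6 168.5] 0.89 [ 0.56137775 -0.14660634  0.03      ]
disc0 [144.2 308.9] 0.48 [ 0.72270185 -0.09042077  0.03      ]
grid0 [140.8  61.9] 0.86 [ 0.4477393  -0.14991037  0.03      ]
shaker [37.3 95.8] 0.97 [ 0.51517892 -0.24671788  0.03      ]
shaker [380.7 204.6] 0.38 [0.50851596 0.14044223 0.03      ]
```

View pics/w6.png

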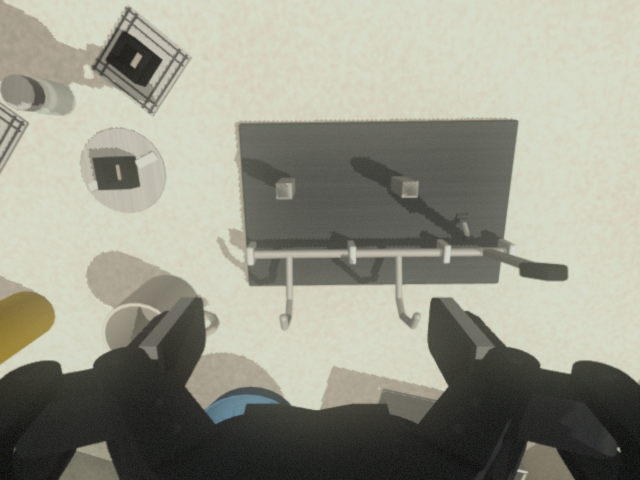

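The lever is open: the hoops have swung to (285,320) and (413,320) and the shaft tops are clear at (285,188) and (405,187). The disc is at (123,170), a grid at (140,60), and the second grid is at the left edge. Next I move over the plates and fit silhouettes of hubs and shafts by program.

Emit:
{"method": "send_rows", "body": {
  "slide": [
    [1.9,-3.17,0],
    [1.9,-3.17,0],
    [1.9,-3.17,0],
    [1.9,-3.17,0],
    [1.9,-3.17,0],
    [1.9,-3.17,0],
    [0,0,0],
    [0,0,0],
    [0,0,0]
  ],
  "rotation": [
    [0,0,0],
    [0,0,0],
    [0,0,0],
    [0,0,0],
    [0,0,0],
    [0,0,0],
    [0,0,0],
    [0,0,0],
    [0,0,0]
  ],
  "gripper": [1,1,1,1,1,1,1,1,1]
}}

```text
t: 12.4
tool_pos: [0.4816, -0.1463, 0.2821]
orientation: [3.141, 0.0, -2.813]
contact_force: [-0.5, -0.5, -0.8]
gripper_width: 0.0856
```

```bash
cat >> h.py <<'E'
import pickle
TH=np.linspace(0,2*np.pi,72,endpoint=False);U=np.c_[np.cos(TH),np.sin(TH)]
def supp(pts): return (U@np.asarray(pts,float).T).max(1)
def box(v,h,z0,z1):  # v=x,y,yaw
    q=np.array([[a,b] for a in(-h,h) for b in(-h,h)]);c,s=np.cos(v[2]),np.sin(v[2])
    xy=q@np.array([[c,s],[-s,c]])+v[:2]
    return np.vstack([np.c_[xy,np.full(4,z)] for z in(z0,z1)])
def darkblob(p,X,r,thr,op=3,bright=False):
    """hull of the dark (or bright) blob nearest the projection of X, within r px"""
    g=cv2.cvtColor(p['frame'],cv2.COLOR_RGB2GRAY);u=proj(p,X)[0]
    m=((g>thr) if bright else (g<thr)).astype(np.uint8)
    roi=np.zeros_like(m);cv2.circle(roi,(int(u[0]),int(u[1])),int(r),1,-1);m&=roi
    m=cv2.morphologyEx(m,cv2.MORPH_OPEN,np.ones((op,op)))
    n,l,st,ce=cv2.connectedComponentsWithStats(m)
    if n<2: return None,0
    k=1+np.argmax(st[1:,4]);ys,xs=np.nonzero(l==k)
    # pixel extents: count edges half a pixel out
    return np.vstack([np.c_[xs+a,ys+b] for a in(-.5,.5) for b in(-.5,.5)]),st[k,4]
def fithub(obs,v0,h=.018,z=(.004,.030),free_z=False):
    """obs: list of (picture, pts)."""
    def res(v):
        dz=v[3] if free_z else 0
        return np.concatenate([supp(proj(p,box(v,h,z[0]+dz,z[1]+dz)))-supp(pts) for p,pts in obs])
    best=None
    for a in np.arange(0,np.pi/2,np.pi/8):
        r=least_squares(res,list(v0[:2])+[a]+([0] if free_z else []),loss='soft_l1')
        if best is None or r.cost<best.cost: best=r
    return best.x,float(np.sqrt(np.mean(best.fun**2)))
E
python3 - <<'E'
from h import *
p=get_image('wrist');pickle.dump(p,open('w7.pkl','wb'));w6=pickle.load(open('w6.pkl','rb'));save(p,'w7')
s=state();print(s['t'],s['tool_pos'],s['orientation'][2])
for n in ['disc0','grid0','shaker']:
    for d in search_frame(p,n)[:4]: print(n,np.round(d['position'],1),round(d['score'],2),at_z(p,d['position'],.03).round(3))
g=cv2.cvtColor(p['frame'],cv2.COLOR_RGB2GRAY)
for nm,X in dict(disc=[.561,-.15,.03],gB=[.445,-.152,.03],gA=[.575,-.325,.03]).items():
    u=proj(p,X)[0].astype(int);print(nm,u,g[u[1]-24:u[1]+25:6,u[0]-30:u[0]+31:6].tolist())
f=np.load('f.npy');g6=cv2.cvtColor(w6['frame'],cv2.COLOR_RGB2GRAY)
for u in((285,188),(406,187)): print(g6[u[1]-16:u[1]+17:4,u[0]-20:u[0]+21:4].tolist())
E
```

```text
12.45 [ 0.4816964  -0.14588699  0.28212809] -2.8120139449373203
disc0 [284.2 260.1] 0.82 [ 0.561 -0.158  0.03 ]
grid0 [ 65.  100.9] 0.81 [ 0.466 -0.432  0.03 ]
grid0 [153.8 219. ] 0.75 [ 0.561 -0.316  0.03 ]
grid0 [306.2 161.2] 0.75 [ 0.442 -0.17   0.03 ]
shaker [224.3 200. ] 0.83 [ 0.514 -0.245  0.03 ]
disc [290 262] [[175, 172, 173, 173, 175, 174, 177, 174, 173, 188, 198], [132, 133, 132, 134, 132, 154, 176, 173, 145, 167, 194], [131, 108, 76, 73, 75, 74, 124, 186, 193, 192, 187], [133, 79, 78, 80, 74, 77, 137, 190, 170, 176, 182], [129, 82, 77, 152, 151, 75, 122, 173, 171, 177, 179], [153, 91, 74, 85, 81, 77, 104, 172, 172, 175, 185], [189, 110, 79, 74, 76, 74, 96, 173, 173, 176, 197], [170, 141, 76, 76, 81, 83, 136, 173, 171, 178, 199], [170, 171, 172, 167, 172, 175, 176, 174, 169, 197, 197]]
gB [320 168] [[128, 127, 137, 141, 176, 121, 179, 134, 186, 195, 196], [136, 133, 128, 74, 87, 178, 152, 181, 151, 179, 195], [119, 133, 78, 121, 78, 80, 178, 168, 178, 168, 169], [133, 76, 88, 155, 152, 80, 78, 175, 176, 133, 146], [83, 77, 144, 148, 152, 80, 76, 176, 118, 175, 147], [164, 
[... 883 characters left out ...]
123, 92, 92, 93], [97, 96, 94, 131, 131, 141, 170, 126, 90, 93, 86], [97, 97, 94, 127, 123, 131, 168, 120, 92, 87, 87], [97, 91, 88, 149, 122, 130, 161, 99, 87, 88, 88], [98, 97, 97, 99, 100, 96, 93, 90, 93, 88, 90], [93, 95, 92, 96, 95, 92, 92, 91, 90, 89, 91]]
[[65, 63, 73, 87, 88, 90, 89, 90, 89, 92, 92], [67, 67, 69, 66, 75, 88, 89, 89, 91, 91, 90], [68, 69, 91, 102, 107, 104, 104, 95, 88, 91, 88], [67, 73, 85, 89, 109, 142, 149, 151, 131, 91, 92], [78, 72, 85, 90, 115, 124, 124, 137, 117, 89, 92], [89, 65, 85, 87, 120, 116, 115, 126, 106, 93, 91], [90, 84, 62, 74, 152, 139, 132, 139, 86, 88, 90], [91, 91, 82, 68, 67, 68, 65, 67, 67, 76, 91], [88, 84, 90, 80, 65, 65, 65, 69, 65, 66, 85]]
```

View pics/w7.png

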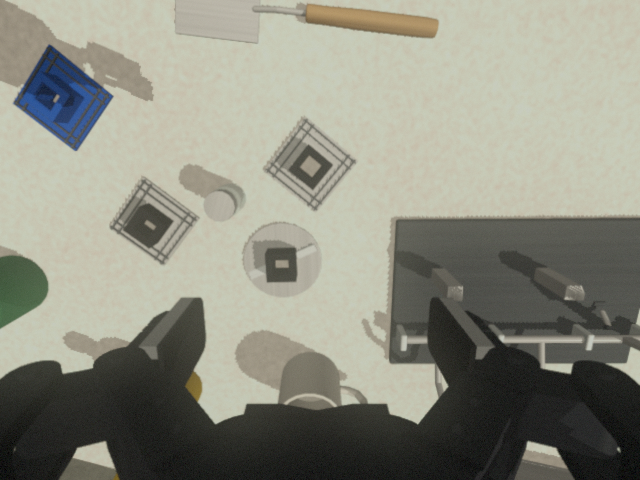

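The close wrist view serves as the check on the choice: disc hub (281,264), black grids (310,166) and (151,225), shaker (220,205). The blue look-alike at (62,98) is left alone.

Run:
```python
from h import *
w6=pickle.load(open('w6.pkl','rb'));w7=pickle.load(open('w7.pkl','rb'));f=np.load('f.npy')
out={}
for nm,X in dict(disc=[.5575,-.158,.03],gB=[.445,-.162,.03],gA=[.565,-.32,.03]).items():
    obs=[]
    for p in ([w6,w7] if nm!='gA' else [w7]):
        pts,a=darkblob(p,X,34,100,3)
        if pts is not None: obs.append((p,pts)); 
    for o in [[x] for x in obs]: 
        v,e=fithub(o,X); print(nm,'single',v.round(4),round(e,2))
    if len(obs)>1:
        v,e=fithub(obs,X,free_z=True);print(nm,'joint+z',v.round(4),round(e,2))
# shafts: frustum hull
def shaft(v): return np.vstack([box(v,.008,.012,.070),box(v,.004,.082,.082)])
for nm,c in dict(near=(406,187),far=(285,188)).items():
    g=cv2.cvtColor(w6['frame'],cv2.COLOR_RGB2GRAY);m=(g>102).astype(np.uint8);roi=np.zeros_like(m);cv2.circle(roi,c,26,1,-1);m&=roi
    n,l,st,ce=cv2.connectedComponentsWithStats(m);k=1+np.argmax(st[1:,4]);ys,xs=np.nonzero(l==k);print(st[k])
    pts=np.vstack([np.c_[xs+a,ys+b] for a in(-.5,.5) for b in(-.5,.5)])
    y=.02 if nm=='near' else -.11
    x0=filept(f,[-.03,y,.0])[0]
    r=least_squares(lambda v:supp(proj(w6,shaft([v[0],v[1],f[2]])))-supp(pts),x0[:2],loss='soft_l1')
    print(nm,'fit',r.x.round(4),'pred',x0.round(4),np.sqrt(np.mean(r.fun**2)).round(2))
```

```text
disc single [ 0.5711 -0.1593  0.3239] 1.14
disc single [ 0.5712 -0.1601  0.3608] 0.65
disc joint+z [ 0.5721 -0.1604  1.919  -0.0031] 0.85
gB single [ 0.448  -0.1641 -0.3478] 1.74
gB single [ 0.4473 -0.1638 -0.345 ] 1.36
gB joint+z [ 0.4476 -0.1643 -0.3494 -0.0013] 1.63
gA single [ 0.5747 -0.3255 -0.2912] 1.0
[397 177  22  21 333]
near fit [0.4799 0.1568] pred [0.4801 0.1544 0.    ] 2.06
[275 178  20  22 396]
far fit [0.5233 0.0315] pred [0.5221 0.0314 0.    ] 0.57
```

```bash
cat >> h.py <<'E'
def shaft(v): return np.vstack([box(v,.008,.012,.070),box(v,.004,.082,.082)])
def shaftpts(p,X,r=24,thr=100):
    g=cv2.GaussianBlur(cv2.cvtColor(p['frame'],cv2.COLOR_RGB2GRAY),(3,3),0);c=proj(p,X)[0]
    m=(g>thr).astype(np.uint8);roi=np.zeros_like(m);cv2.circle(roi,(int(c[0]),int(c[1])),r,1,-1);m&=roi
    n,l,st,ce=cv2.connectedComponentsWithStats(m);k=1+np.argmax(st[1:,4]);ys,xs=np.nonzero(l==k)
    return np.vstack([np.c_[xs+a,ys+b] for a in(-.5,.5) for b in(-.5,.5)]),st[k].tolist()
def fitfile(ps,f0,thr=100,which=(.02,-.11)):
    obs=[]
    for p in ps:
        for y in which:
            pts,st=shaftpts(p,filept(f0,[-.03,y,.045]),thr=thr);obs.append((p,y,pts));print(y,st)
    def res(f): return np.concatenate([supp(proj(p,shaft([*filept(f,[-.03,y,0])[0,:2],f[2]])))-supp(pts) for p,y,pts in obs])
    r=least_squares(res,f0,loss='soft_l1');e=r.fun.reshape(len(obs),-1)
    return r.x,np.sqrt((e**2).mean(1)).round(2)
E
python3 - <<'E'
from h import *
w6=pickle.load(open('w6.pkl','rb'));w7=pickle.load(open('w7.pkl','rb'));f=np.load('f.npy')
for thr in (99,104,110):
    for ps in ([w6],[w7],[w6,w7]):
        r,e=fitfile(ps,f,thr);print(thr,len(ps),r.round(4),e,filept(r,[[-.03,.02,.0],[-.03,-.11,.0]]).round(4)[:,:2].tolist())
s=state();D=np.array([.5713,-.1598]);d=np.r_[D-s['tool_pos'][:2],-.016-s['tool_pos'][2]];print(d,totool(d,s['orientation'][2]),np.degrees(.35-np.pi-s['orientation'][2]))
E
```

```text
0.02 [395, 177, 25, 21, 360]
-0.11 [275, 178, 21, 23, 433]
99 1 [0.5148 0.1465 0.3392] [1.88 1.24] [[0.4799, 0.1554], [0.5231, 0.0328]]
0.02 [564, 284, 18, 16, 222]
-0.11 [448, 285, 16, 16, 199]
99 1 [0.5157 0.1477 0.3279] [16.12 10.73] [[0.4809, 0.157], [0.5227, 0.0339]]
0.02 [395, 177, 25, 21, 360]
-0.11 [275, 178, 21, 23, 433]
0.02 [564, 284, 18, 16, 222]
-0.11 [448, 285, 16, 16, 199]
99 2 [0.515  0.1466 0.3368] [ 1.85  1.29 16.53 11.01] [[0.48, 0.1556], [0.523, 0.0329]]
0.02 [399, 178, 21, 20, 319]
-0.11 [275, 179, 20, 21, 384]
104 1 [0.5151 0.1461 0.3388] [3.42 0.76] [[0.4802, 0.155], [0.5234, 0.0324]]
0.02 [564, 285, 18, 15, 200]
-0.11 [448, 285, 16, 15, 171]
104 1 [0.5154 0.1472 0.3273] [16.45 11.2 ] [[0.4806, 0.1565], [0.5224, 0.0334]]
0.02 [399, 178, 21, 20, 319]
-0.11 [275, 179, 20, 21, 384]
0.02 [564, 285, 18, 15, 200]
-0.11 [448, 285, 16, 15, 171]
104 2 [0.5151 0.1463 0.337 ] [ 3.32  0.89 16.8  11.35] [[0.4802, 0.1553], [0.5232, 0.0326]]
0.02 [401, 180, 18, 18, 285]
-0.11 [275, 179, 20, 21, 342]
110 1 [0.5153 0.1461 0.3396] [5.27 0.77] [[0.4803, 0.1549], [0.5236, 0.0324]]
0.02 [564, 285, 18, 15, 166]
-0.11 [448, 286, 15, 13, 133]
110 1 [0.5152 0.1465 0.3213] [16.79 11.91] [[0.4804, 0.156], [0.5215, 0.0326]]
0.02 [401, 180, 18, 18, 285]
-0.11 [275, 179, 20, 21, 342]
0.02 [564, 285, 18, 15, 166]
-0.11 [448, 286, 15, 13, 133]
110 2 [0.5152 0.1462 0.3379] [ 5.19  0.88 17.02 11.76] [[0.4803, 0.1552], [0.5234, 0.0325]]
[ 0.08954319 -0.01392051 -0.29817285] [-8.02 -4.22 29.82] 1.1344689079199575
```

Emit:
{"method": "send_rows", "body": {
  "slide": [
    [-2.67,-1.4,0],
    [-2.67,-1.4,0],
    [-2.67,-1.4,0],
    [0,0,3.4],
    [0,0,3.4],
    [0,0,3.4],
    [0,0,3.4],
    [0,0,3.4],
    [0,0,3],
    [0,0,0],
    [0,0,0],
    [0,0,0]
  ],
  "rotation": [
    [0,0,-1.1],
    [0,0,0],
    [0,0,0],
    [0,0,0],
    [0,0,0],
    [0,0,0],
    [0,0,0],
    [0,0,0],
    [0,0,0],
    [0,0,0],
    [0,0,0],
    [0,0,0]
  ],
  "gripper": [1,1,1,1,1,1,1,1,1,1,1,1]
}}

```text
t: 13.6
tool_pos: [0.5721, -0.1602, 0.0839]
orientation: [-3.14, 0.002, -2.794]
contact_force: [-0.3, 0.0, 1.0]
gripper_width: 0.0853
```

```bash
cat > chk.py <<'E'
from h import *
import sys
# chk.py x y z [r]: fit the hub from the present wrist view, print the tool shift to it
X=np.array([float(a) for a in sys.argv[1:4]]);r=float(sys.argv[4]) if len(sys.argv)>4 else 60
p=get_image('wrist');s=state();save(p,'last')
pts,a=darkblob(p,[X[0],X[1],.02],r,100,5);print('area',a,pts.min(0),pts.max(0))
v,e=fithub([(p,pts)],X);print('hub',v.round(4),'rms',round(e,2),'tcp',s['tool_pos'].round(4),s['orientation'].round(3))
d=np.r_[v[:2]-s['tool_pos'][:2],X[2]-s['tool_pos'][2]];print('shift',totool(d,s['orientation'][2]))
print('turn (tool z deg)',[round(-np.degrees((v[2]-s['orientation'][2]+np.pi/4)%(np.pi/2)-np.pi/4),1)])
E
python3 chk.py .5713 -.1598 -.016
```

```text
area 3072 [285.5 213.5] [342.5 276.5]
hub [ 0.5717 -0.1605  0.3536] rms 0.71 tcp [ 0.5728 -0.1606  0.0846] [-3.139e+00  3.000e-03 -2.794e+00]
shift [ 0.1   0.05 10.06]
turn (tool z deg) [np.float64(-0.4)]
```

Aligned. I descend in two stages, grip, then lift.

Emit:
{"method": "send_rows", "body": {
  "slide": [
    [0.1,0,2],
    [0,0,2],
    [0,0,2],
    [0,0,1.8],
    [0,0,1],
    [0,0,0.7],
    [0,0,0.5],
    [0,0,0],
    [0,0,0]
  ],
  "rotation": [
    [0,0,0],
    [0,0,0],
    [0,0,0],
    [0,0,0],
    [0,0,0],
    [0,0,0],
    [0,0,0],
    [0,0,0],
    [0,0,0]
  ],
  "gripper": [1,1,1,1,1,1,1,1,1]
}}

```text
t: 14.4
tool_pos: [0.5707, -0.161, -0.0169]
orientation: [-3.141, 0.001, -2.795]
contact_force: [-0.1, 0.1, 0.4]
gripper_width: 0.0855
```

Emit:
{"method": "send_rows", "body": {
  "slide": [
    [0,0,0],
    [0,0,0],
    [0,0,0],
    [0,0,0],
    [0,0,0],
    [0,0,0],
    [0,0,0]
  ],
  "rotation": [
    [0,0,0],
    [0,0,0],
    [0,0,0],
    [0,0,0],
    [0,0,0],
    [0,0,0],
    [0,0,0]
  ],
  "gripper": [0,0,0,0,0,0,0]
}}

```text
t: 14.98
tool_pos: [0.5705, -0.161, -0.0172]
orientation: [-3.141, 0.001, -2.795]
contact_force: [-0.1, 0.4, 4.5]
gripper_width: 0.0344
```

Emit:
{"method": "send_rows", "body": {
  "slide": [
    [0,0,-1],
    [0,0,-2],
    [0,0,-3],
    [0,0,-3],
    [0,0,-3],
    [0,0,-2],
    [0,0,0],
    [0,0,0]
  ],
  "rotation": [
    [0,0,0],
    [0,0,0],
    [0,0,0],
    [0,0,0],
    [0,0,0],
    [0,0,0],
    [0,0,0],
    [0,0,0]
  ],
  "gripper": [0,0,0,0,0,0,0,0]
}}

```text
t: 15.65
tool_pos: [0.5704, -0.1609, 0.123]
orientation: [-3.14, 0.001, -2.795]
contact_force: [-0.1, -0.3, -3.3]
gripper_width: 0.0344
```

Run:
```python
from h import *
s=state();print(s['tool_pos'],s['orientation'],s['contact_force'],s['gripper_width'])
d=np.r_[np.array([.480,.1553])-s['tool_pos'][:2],0];print(totool(d,s['orientation'][2]),-np.degrees(.333-np.pi-s['orientation'][2]))
p=get_image('wrist');pts,a=darkblob(p,s['tool_pos']+[0,0,.03],60,100,5);print(a,pts.min(0),pts.max(0));save(p,'w8')
```

```text
[ 0.5703822  -0.1609422   0.12296435] [-3.14038252e+00  1.36678880e-03 -2.79511006e+00] [-0.1077769  -0.26958012 -3.32141291] 0.03443548304783738
[-2.24 32.81 -0.  ] 0.7724954461503954
9392 [255.5 263.5] [372.5 367.5]
```

Emit:
{"method": "send_rows", "body": {
  "slide": [
    [-0.2,2,0],
    [-0.2,3.2,0],
    [-0.2,3.2,0],
    [-0.2,3.2,0],
    [-0.2,3.2,0],
    [-0.2,3.2,0],
    [-0.2,3.2,0],
    [-0.2,3.2,0],
    [-0.2,3.2,0],
    [-0.2,3.2,0],
    [-0.24,2,0],
    [0,0,0]
  ],
  "rotation": [
    [0,0,0.8],
    [0,0,0],
    [0,0,0],
    [0,0,0],
    [0,0,0],
    [0,0,0],
    [0,0,0],
    [0,0,0],
    [0,0,0],
    [0,0,0],
    [0,0,0],
    [0,0,0]
  ],
  "gripper": [0,0,0,0,0,0,0,0,0,0,0,0]
}}

```text
t: 16.7
tool_pos: [0.4804, 0.1597, 0.1197]
orientation: [3.139, -0.005, -2.804]
contact_force: [0.4, -0.9, -2.6]
gripper_width: 0.0348
```

Run:
```python
from h import *
s=state();T=s['tool_pos'];print(T,s['orientation'],s['contact_force'],s['gripper_width'])
d=np.r_[np.array([.480,.1553])-T[:2],0];print(totool(d,s['orientation'][2]))
p=get_image('wrist')
# held hub fit: hub bottom/top rel. to tcp
pts,a=darkblob(p,T+[0,0,.03],60,100,5)
print('hub blob',a,pts.min(0),pts.max(0))
print('tcp col',proj(p,[T+[0,0,.047]]),'bore centre/near shaft top',proj(p,[[.48,.1553,.082],[.523,.0325,.082]]))
q=get_image('scene');t=get_image('top')
a=q['frame'][120:270,290:440];b=p['frame'][150:400,180:440]
save(q,'c8',np.hstack([cv2.resize(a,(400,400),interpolation=3),cv2.resize(b,(400,400),interpolation=3)]))
```

```text
[0.48042291 0.1596519  0.11972585] [ 3.13912333 -0.00466938 -2.80440168] [ 0.40393353 -0.88109681 -2.64502408] 0.03479439358284782
[ 0.18 -0.4  -0.  ]
hub blob 9956 [254.5 263.5] [372.5 367.5]
tcp col [[313.58157283 328.08362342]] bore centre/near shaft top [[307.27501609 255.61776434]
 [ 84.29996194 256.05698757]]
```

View pics/c8.png

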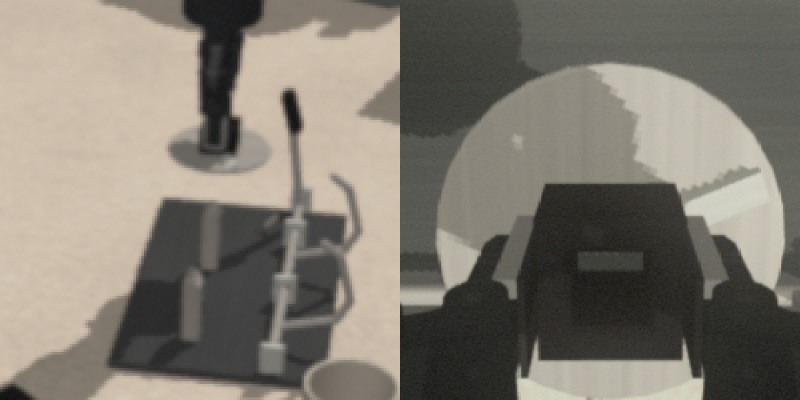

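The disc is held level with its hub up, directly above the shaft near the lever. I make a fine correction and lower it to just above the shaft top.

Emit:
{"method": "send_rows", "body": {
  "slide": [
    [0.3,-0.4,0],
    [0,0,1.5],
    [0,0,1.5],
    [0,0,1.3],
    [0,0,0],
    [0,0,0]
  ],
  "rotation": [
    [0,0,0],
    [0,0,0],
    [0,0,0],
    [0,0,0],
    [0,0,0],
    [0,0,0]
  ],
  "gripper": [0,0,0,0,0,0]
}}

```text
t: 17.35
tool_pos: [0.4815, 0.1504, 0.0783]
orientation: [3.141, -0.002, -2.811]
contact_force: [-0.3, -0.2, -2.1]
gripper_width: 0.0348
```

Run:
```python
from h import *
s=state();T=s['tool_pos'];print(T,s['orientation'],s['contact_force'],s['gripper_width'])
c,sn=np.cos(s['orientation'][2]),np.sin(s['orientation'][2])
D=T[:2]+(-.0013)*np.array([c,sn]);print('disc at',D,'remaining',totool(np.r_[np.array([.480,.1553])-D,0],s['orientation'][2]))
```

```text
[0.48148989 0.15039248 0.07833052] [ 3.14124264e+00 -2.45485662e-03 -2.81108304e+00] [-0.30181545 -0.23534054 -2.09510326] 0.03482753384039898
disc at [0.48271954 0.15081436] remaining [ 0.11  0.51 -0.  ]
```

Emit:
{"method": "send_rows", "body": {
  "slide": [
    [0.1,0.5,0],
    [0,0,0],
    [0,0,0],
    [0,0,0]
  ],
  "rotation": [
    [0,0,0],
    [0,0,0],
    [0,0,0],
    [0,0,0]
  ],
  "gripper": [0,0,0,0]
}}

```text
t: 17.68
tool_pos: [0.4802, 0.1563, 0.0798]
orientation: [-3.141, 0.001, -2.809]
contact_force: [-0.0, -0.2, -2.2]
gripper_width: 0.0346
```

Emit:
{"method": "send_rows", "body": {
  "slide": [
    [0.15,-0.07,0],
    [0,0,0.8],
    [0,0,0.8],
    [0,0,0.6],
    [0,0,0.6],
    [0,0,0]
  ],
  "rotation": [
    [0,0,0],
    [0,0,0],
    [0,0,0],
    [0,0,0],
    [0,0,0],
    [0,0,0]
  ],
  "gripper": [0,0,0,0,0,0]
}}

```text
t: 18.18
tool_pos: [0.479, 0.1536, 0.0497]
orientation: [-3.138, -0.0, -2.81]
contact_force: [3.7, -5.6, -5.2]
gripper_width: 0.0347
```

Emit:
{"method": "send_rows", "body": {
  "slide": [
    [-0.05,-0.12,0.5],
    [0,0,0.8],
    [0,0,0.8],
    [0,0,0.8],
    [0,0,0.8],
    [0,0,0.8],
    [0,0,0]
  ],
  "rotation": [
    [0,0,0],
    [0,0,0],
    [0,0,0],
    [0,0,0],
    [0,0,0],
    [0,0,0],
    [0,0,0]
  ],
  "gripper": [0,0,0,0,0,0,0]
}}

```text
t: 18.77
tool_pos: [0.4787, 0.1534, 0.0041]
orientation: [-3.141, -0.002, -2.809]
contact_force: [2.5, -4.4, -3.8]
gripper_width: 0.0345
```

Emit:
{"method": "send_rows", "body": {
  "slide": [
    [0,-0.1,0.5],
    [0,0,0.4],
    [0,0,0.2],
    [0,0,0],
    [0,0,0]
  ],
  "rotation": [
    [0,0,0],
    [0,0,0],
    [0,0,0],
    [0,0,0],
    [0,0,0]
  ],
  "gripper": [0,0,0,0,0]
}}

```text
t: 19.18
tool_pos: [0.4792, 0.1535, -0.0052]
orientation: [3.141, -0.001, -2.809]
contact_force: [-0.2, 0.1, -1.4]
gripper_width: 0.0346
```

Emit:
{"method": "send_rows", "body": {
  "slide": [
    [0,0,0.2],
    [0,0,0.2],
    [0,0,0],
    [0,0,0]
  ],
  "rotation": [
    [0,0,0],
    [0,0,0],
    [0,0,0],
    [0,0,0]
  ],
  "gripper": [0,0,0,0]
}}

```text
t: 19.52
tool_pos: [0.48, 0.1535, -0.0072]
orientation: [3.141, 0.002, -2.809]
contact_force: [-4.7, -1.0, 11.8]
gripper_width: 0.0348
```

The disc is seated: TCP z is −7 mm as expected and there is 12 N of contact. I release and go for the nearer grid.

Emit:
{"method": "send_rows", "body": {
  "slide": [
    [0,0,0],
    [0,0,0],
    [0,0,0],
    [0,0,0],
    [0,0,0],
    [0,0,-1],
    [0,0,-2],
    [0,0,-3],
    [0,0,-3],
    [0,0,-4],
    [0,0,-4],
    [0,0,-4]
  ],
  "rotation": [
    [0,0,0],
    [0,0,0],
    [0,0,0],
    [0,0,0],
    [0,0,0],
    [0,0,0],
    [0,0,0],
    [0,0,0],
    [0,0,0],
    [0,0,0],
    [0,0,0],
    [0,0,0]
  ],
  "gripper": [1,1,1,1,1,1,1,1,1,1,1,1]
}}

```text
t: 20.52
tool_pos: [0.479, 0.153, 0.2036]
orientation: [3.142, 0.0, -2.809]
contact_force: [1.5, 0.2, -0.3]
gripper_width: 0.0854
```

Run:
```python
from h import *
s=state();T=s['tool_pos'];print(T,s['orientation'],s['contact_force'],s['gripper_width'])
p=get_image('wrist');save(p,'w9');pickle.dump(p,open('w9.pkl','wb'))
# seated? fit hub of disc with z free (single view) and shaft tip
pts,a=darkblob(p,[.48,.155,.03],45,100,3);print(a,pts.min(0),pts.max(0))
g=cv2.cvtColor(p['frame'],cv2.COLOR_RGB2GRAY);u=proj(p,[.48,.155,.04])[0].astype(int);print(u);print(g[u[1]-40:u[1]+41:8,u[0]-48:u[0]+49:8])
for k in ('disc0','grid0'): print(k,[(np.round(d['position']).tolist(),round(d['score'],2)) for d in search_frame(p,k)[:3]])
d=np.r_[np.array([.4475,-.164])-T[:2],0];print(totool(d,s['orientation'][2]))
```

```text
[0.47897801 0.15300671 0.2036352 ] [ 3.14152329e+00  1.53484165e-04 -2.80910979e+00] [ 1.537914    0.20526998 -0.34502137] 0.0853856342948869
1060 [296.5 196.5] [335.5 238.5]
[316 217]
[[ 96  86 190 191 188 188 189 193 193 191 187  97  99]
 [ 75 140 180 188 178 183 181 192 192 190 186 192  95]
 [ 79 140 139 139 138 140 140 144 188 187 180 169 114]
 [154 137 139 140  59  62  59  65  64 193 210 208 191]
 [183 185 135 139  60  74  75  71  66 207 185 192 192]
 [181 184 136 139  55 131 138 156  60 187 184 192 193]
 [171 188 184 167  60 128 138 164  62 177 183 192 192]
 [ 94 204 200 184  65 140 130 159  60 137 164 192 120]
 [ 94 172 180 184 174 177 177 149 134 138 133 182  95]
 [ 94  93 176 183 181 183 185 189 182 146 132  77  74]
 [ 90  95  97 140 182 182 183 187 187 153  97  85  76]]
disc0 [([317.0, 210.0], 0.74)]
grid0 []
[ 13.32 -28.94  -0.  ]
```

Emit:
{"method": "send_rows", "body": {
  "slide": [
    [1.48,-3.22,0],
    [1.48,-3.22,0],
    [1.48,-3.22,0],
    [1.48,-3.22,0],
    [1.48,-3.22,0],
    [1.48,-3.22,0],
    [1.48,-3.22,0],
    [1.48,-3.22,0],
    [1.48,-3.22,0],
    [0,0,0]
  ],
  "rotation": [
    [0,0,0],
    [0,0,0],
    [0,0,0],
    [0,0,0],
    [0,0,0],
    [0,0,0],
    [0,0,0],
    [0,0,0],
    [0,0,0],
    [0,0,0]
  ],
  "gripper": [1,1,1,1,1,1,1,1,1,1]
}}

```text
t: 21.5
tool_pos: [0.4475, -0.1694, 0.2001]
orientation: [-3.141, -0.002, -2.815]
contact_force: [0.2, -0.1, -0.1]
gripper_width: 0.0857
```

Emit:
{"method": "send_rows", "body": {
  "slide": [
    [0,0,1.8],
    [0,0,1.8],
    [0,0,1.8],
    [0,0,1.8],
    [0,0,1.8],
    [0,0,1.8],
    [0,0,0],
    [0,0,0],
    [0,0,0]
  ],
  "rotation": [
    [0,0,6.53],
    [0,0,6.53],
    [0,0,6.53],
    [0,0,6.53],
    [0,0,6.53],
    [0,0,6.53],
    [0,0,0],
    [0,0,0],
    [0,0,0]
  ],
  "gripper": [1,1,1,1,1,1,1,1,1]
}}

```text
t: 22.25
tool_pos: [0.4485, -0.1641, 0.0936]
orientation: [3.141, -0.0, 2.793]
contact_force: [0.4, 0.3, 1.2]
gripper_width: 0.0855
```

```bash
python3 chk.py .4475 -.164 -.016
```

```text
area 2877 [287.5 211.5] [343.5 272.5]
hub [ 0.4478 -0.1643 -0.359 ] rms 0.28 tcp [ 0.4489 -0.1644  0.094 ] [-3.141e+00  1.000e-03  2.793e+00]
shift [ 0.11 -0.03 11.  ]
turn (tool z deg) [np.float64(0.6)]
```

Emit:
{"method": "send_rows", "body": {
  "slide": [
    [0.1,0,2],
    [0,0,2],
    [0,0,2],
    [0,0,2],
    [0,0,1.5],
    [0,0,0.9],
    [0,0,0.6],
    [0,0,0],
    [0,0,0]
  ],
  "rotation": [
    [0,0,0.6],
    [0,0,0],
    [0,0,0],
    [0,0,0],
    [0,0,0],
    [0,0,0],
    [0,0,0],
    [0,0,0],
    [0,0,0]
  ],
  "gripper": [1,1,1,1,1,1,1,1,1]
}}

```text
t: 23.05
tool_pos: [0.448, -0.1643, -0.0162]
orientation: [-3.142, 0.001, 2.78]
contact_force: [-0.2, -1.0, 0.3]
gripper_width: 0.0853
```

Emit:
{"method": "send_rows", "body": {
  "slide": [
    [0,0,0],
    [0,0,0],
    [0,0,0],
    [0,0,0],
    [0,0,0],
    [0,0,0],
    [0,0,0]
  ],
  "rotation": [
    [0,0,0],
    [0,0,0],
    [0,0,0],
    [0,0,0],
    [0,0,0],
    [0,0,0],
    [0,0,0]
  ],
  "gripper": [0,0,0,0,0,0,0]
}}

```text
t: 23.63
tool_pos: [0.448, -0.1644, -0.0162]
orientation: [-3.141, 0.001, 2.78]
contact_force: [-0.3, 0.1, 5.9]
gripper_width: 0.0347
```

Emit:
{"method": "send_rows", "body": {
  "slide": [
    [0,0,-1],
    [0,0,-2],
    [0,0,-3],
    [0,0,-3],
    [0,0,-3],
    [0,0,-2],
    [0,0,0],
    [0,0,0]
  ],
  "rotation": [
    [0,0,0],
    [0,0,-6.6],
    [0,0,-6.6],
    [0,0,-6.6],
    [0,0,-6.6],
    [0,0,-6.6],
    [0,0,-6.6],
    [0,0,0]
  ],
  "gripper": [0,0,0,0,0,0,0,0]
}}

```text
t: 24.3
tool_pos: [0.4482, -0.1644, 0.1243]
orientation: [-3.14, 0.002, -2.809]
contact_force: [0.2, -0.1, -2.5]
gripper_width: 0.0345
```

```bash
cat > to.py <<'E'
from h import *
import sys
x,y,ox=[float(a) for a in sys.argv[1:4]]  # target xy, held thing's offset along tool x (m)
s=state();T=s['tool_pos'];w=s['orientation'][2];c,sn=np.cos(w),np.sin(w)
print('t',round(s['t'],2),T.round(4),s['orientation'].round(3),s['contact_force'].round(1),round(s['gripper_width'],4))
D=T[:2]+ox*np.array([c,sn]);print('held at',D.round(4),'remaining',totool(np.r_[np.array([x,y])-D,0],w),'turn',round(-np.degrees(.333-np.pi-w),1))
E
python3 to.py .523 .0325 -.001
```

```text
t 24.3 [ 0.4482 -0.1644  0.1243] [-3.140e+00  2.000e-03 -2.809e+00] [ 0.2 -0.1 -2.5] 0.0345
held at [ 0.4491 -0.164 ] remaining [-13.39  16.17  -0.  ] turn -0.0
```

Emit:
{"method": "send_rows", "body": {
  "slide": [
    [-1.7,2.0,0],
    [-2.35,2.81,0],
    [-2.35,2.81,0],
    [-2.35,2.81,0],
    [-2.35,2.81,0],
    [-2.35,2.81,0],
    [0,0,0],
    [0,0,0],
    [0,0,0],
    [0,0,0]
  ],
  "rotation": [
    [0,0,0],
    [0,0,0],
    [0,0,0],
    [0,0,0],
    [0,0,0],
    [0,0,0],
    [0,0,0],
    [0,0,0],
    [0,0,0],
    [0,0,0]
  ],
  "gripper": [0,0,0,0,0,0,0,0,0,0]
}}

```text
t: 25.13
tool_pos: [0.5218, 0.0306, 0.1223]
orientation: [3.141, -0.002, -2.815]
contact_force: [0.8, -0.5, -2.3]
gripper_width: 0.0346
```

```bash
python3 to.py .523 .0312 0
```

```text
t 25.13 [0.5218 0.0306 0.1223] [ 3.141e+00 -2.000e-03 -2.815e+00] [ 0.8 -0.5 -2.3] 0.0346
held at [0.5218 0.0306] remaining [-0.14  0.02 -0.  ] turn -0.3
```

Emit:
{"method": "send_rows", "body": {
  "slide": [
    [-0.12,0.02,1.2],
    [0,0,1.5],
    [0,0,1.5],
    [0,0,0.8],
    [0,0,0],
    [0,0,0],
    [0,0,0]
  ],
  "rotation": [
    [0,0,-0.3],
    [0,0,0],
    [0,0,0],
    [0,0,0],
    [0,0,0],
    [0,0,0],
    [0,0,0]
  ],
  "gripper": [0,0,0,0,0,0,0]
}}

```text
t: 25.72
tool_pos: [0.5243, 0.0314, 0.0738]
orientation: [-3.141, 0.001, -2.808]
contact_force: [0.1, 0.0, -1.8]
gripper_width: 0.0347
```

```bash
python3 to.py .523 .0312 0
```

```text
t 25.72 [0.5243 0.0314 0.0738] [-3.141e+00  1.000e-03 -2.808e+00] [ 0.1  0.  -1.8] 0.0347
held at [0.5243 0.0314] remaining [ 0.13  0.02 -0.  ] turn 0.0
```

Emit:
{"method": "send_rows", "body": {
  "slide": [
    [0.1,0,0.6],
    [0,0,0.8],
    [0,0,0.8],
    [0,0,0.6],
    [0,0,0],
    [0,0,0]
  ],
  "rotation": [
    [0,0,0],
    [0,0,0],
    [0,0,0],
    [0,0,0],
    [0,0,0],
    [0,0,0]
  ],
  "gripper": [0,0,0,0,0,0]
}}

```text
t: 26.22
tool_pos: [0.5227, 0.0311, 0.0444]
orientation: [-3.141, -0.001, -2.807]
contact_force: [1.0, -3.5, -4.2]
gripper_width: 0.0347
```

Emit:
{"method": "send_rows", "body": {
  "slide": [
    [0,-0.12,0.5],
    [0,0,0.8],
    [0,0,0.8],
    [0,0,0.8],
    [0,0,0.8],
    [0,0,0.6],
    [0,0,0.3],
    [0,0,0],
    [0,0,0]
  ],
  "rotation": [
    [0,0,0],
    [0,0,0],
    [0,0,0],
    [0,0,0],
    [0,0,0],
    [0,0,0],
    [0,0,0],
    [0,0,0],
    [0,0,0]
  ],
  "gripper": [0,0,0,0,0,0,0,0,0]
}}

```text
t: 26.97
tool_pos: [0.5232, 0.0306, -0.0011]
orientation: [3.141, -0.0, -2.807]
contact_force: [-0.4, 1.4, -2.1]
gripper_width: 0.0348
```

Emit:
{"method": "send_rows", "body": {
  "slide": [
    [0,0,0.3],
    [0,0,0.2],
    [0,0,0],
    [0,0,0]
  ],
  "rotation": [
    [0,0,0],
    [0,0,0],
    [0,0,0],
    [0,0,0]
  ],
  "gripper": [0,0,0,0]
}}

```text
t: 27.3
tool_pos: [0.5233, 0.0306, -0.0059]
orientation: [3.142, 0.0, -2.807]
contact_force: [0.7, -1.1, -2.8]
gripper_width: 0.0343
```

Emit:
{"method": "send_rows", "body": {
  "slide": [
    [0,0,0.2],
    [0,0,0.15],
    [0,0,0],
    [0,0,0]
  ],
  "rotation": [
    [0,0,0],
    [0,0,0],
    [0,0,0],
    [0,0,0]
  ],
  "gripper": [0,0,0,0]
}}

```text
t: 27.63
tool_pos: [0.5236, 0.0305, -0.0062]
orientation: [-3.141, 0.002, -2.807]
contact_force: [-8.5, 0.1, 23.8]
gripper_width: 0.0344
```

Seated, with 24 N of contact at TCP z −6 mm. Release, lift, and go to the second grid.

Emit:
{"method": "send_rows", "body": {
  "slide": [
    [0,0,0],
    [0,0,0],
    [0,0,0],
    [0,0,0],
    [0,0,0],
    [0,0,-1],
    [0,0,-2],
    [0,0,-3],
    [0,0,-4],
    [0,0,-4],
    [0,0,-4],
    [0,0,0]
  ],
  "rotation": [
    [0,0,0],
    [0,0,0],
    [0,0,0],
    [0,0,0],
    [0,0,0],
    [0,0,0],
    [0,0,0],
    [0,0,0],
    [0,0,0],
    [0,0,0],
    [0,0,0],
    [0,0,0]
  ],
  "gripper": [1,1,1,1,1,1,1,1,1,1,1,1]
}}

```text
t: 28.63
tool_pos: [0.5278, 0.0302, 0.1797]
orientation: [-3.136, 0.012, -2.807]
contact_force: [1.2, -0.7, 0.2]
gripper_width: 0.0853
```

```bash
python3 to.py .5747 -.3255 0
python3 - <<'E'
from h import *
p=get_image('top')
for n in ('disc0','grid0'):
    for d in search_frame(p,n)[:6]: print(n,np.round(d['position']),round(d['score'],2),at_z(p,d['position'],.02).round(3))
E
```

```text
t 28.63 [0.5278 0.0302 0.1797] [-3.136  0.012 -2.807] [ 1.2 -0.7  0.2] 0.0853
held at [0.5278 0.0302] remaining [  7.26 -35.13  -0.  ] turn 0.1
grid0 [271. 203.] 0.95 [0.518 0.034 0.02 ]
grid0 [471. 226.] 0.8 [ 0.473 -0.453  0.02 ]
grid0 [524. 268.] 0.67 [ 0.375 -0.578  0.02 ]
grid0 [397. 344.] 0.67 [ 0.188 -0.276  0.02 ]
grid0 [269. 221.] 0.59 [0.473 0.038 0.02 ]
grid0 [419. 182.] 0.57 [ 0.58  -0.327  0.02 ]
```

Emit:
{"method": "send_rows", "body": {
  "slide": [
    [0.66,-3.2,0],
    [0.66,-3.2,0],
    [0.66,-3.2,0],
    [0.66,-3.2,0],
    [0.66,-3.2,0],
    [0.66,-3.2,0],
    [0.66,-3.2,0],
    [0.66,-3.2,0],
    [0.66,-3.2,0],
    [0.66,-3.2,0],
    [0.66,-3.2,0],
    [0,0,0]
  ],
  "rotation": [
    [0,0,0],
    [0,0,0],
    [0,0,0],
    [0,0,0],
    [0,0,0],
    [0,0,0],
    [0,0,0],
    [0,0,0],
    [0,0,0],
    [0,0,0],
    [0,0,0],
    [0,0,0]
  ],
  "gripper": [1,1,1,1,1,1,1,1,1,1,1,1]
}}

```text
t: 29.78
tool_pos: [0.5694, -0.3312, 0.1673]
orientation: [3.141, -0.003, -2.812]
contact_force: [-0.1, 0.3, 0.8]
gripper_width: 0.0852
```

Emit:
{"method": "send_rows", "body": {
  "slide": [
    [0,0,1.4],
    [0,0,1.4],
    [0,0,1.4],
    [0,0,1.4],
    [0,0,1.4],
    [0,0,1.4],
    [0,0,0],
    [0,0,0],
    [0,0,0]
  ],
  "rotation": [
    [0,0,6],
    [0,0,6],
    [0,0,6],
    [0,0,6],
    [0,0,6],
    [0,0,6],
    [0,0,0],
    [0,0,0],
    [0,0,0]
  ],
  "gripper": [1,1,1,1,1,1,1,1,1]
}}

```text
t: 30.53
tool_pos: [0.5701, -0.3254, 0.0864]
orientation: [3.141, -0.001, 2.851]
contact_force: [0.5, 0.1, -0.3]
gripper_width: 0.0854
```

```bash
python3 chk.py .5747 -.3255 -.016
```

```text
area 3021 [289.5 221.5] [347.5 285.5]
hub [ 0.5755 -0.3253  1.2285] rms 0.56 tcp [ 0.5705 -0.3258  0.087 ] [-3.142  0.     2.85 ]
shift [-0.47  0.18 10.3 ]
turn (tool z deg) [np.float64(2.9)]
```

Emit:
{"method": "send_rows", "body": {
  "slide": [
    [-0.47,0.18,1.8],
    [0,0,1.9],
    [0,0,1.9],
    [0,0,1.9],
    [0,0,1.3],
    [0,0,0.9],
    [0,0,0.6],
    [0,0,0],
    [0,0,0]
  ],
  "rotation": [
    [0,0,2.9],
    [0,0,0],
    [0,0,0],
    [0,0,0],
    [0,0,0],
    [0,0,0],
    [0,0,0],
    [0,0,0],
    [0,0,0]
  ],
  "gripper": [1,1,1,1,1,1,1,1,1]
}}

```text
t: 31.33
tool_pos: [0.5757, -0.3257, -0.0158]
orientation: [-3.141, 0.001, 2.798]
contact_force: [0.1, 1.0, 1.1]
gripper_width: 0.0858
```

Emit:
{"method": "send_rows", "body": {
  "slide": [
    [0,0,0],
    [0,0,0],
    [0,0,0],
    [0,0,0],
    [0,0,0],
    [0,0,0],
    [0,0,0]
  ],
  "rotation": [
    [0,0,0],
    [0,0,0],
    [0,0,0],
    [0,0,0],
    [0,0,0],
    [0,0,0],
    [0,0,0]
  ],
  "gripper": [0,0,0,0,0,0,0]
}}

```text
t: 31.92
tool_pos: [0.5759, -0.3258, -0.0156]
orientation: [-3.141, 0.001, 2.797]
contact_force: [-1.8, 0.2, 5.1]
gripper_width: 0.0343
```

Emit:
{"method": "send_rows", "body": {
  "slide": [
    [0,0,-1],
    [0,0,-2],
    [0,0,-3],
    [0,0,-3],
    [0,0,-3],
    [0,0,-3],
    [0,0,-2],
    [0,0,0],
    [0,0,0]
  ],
  "rotation": [
    [0,0,0],
    [0,0,-6.5],
    [0,0,-6.5],
    [0,0,-6.5],
    [0,0,-6.5],
    [0,0,-6.5],
    [0,0,-6.3],
    [0,0,0],
    [0,0,0]
  ],
  "gripper": [0,0,0,0,0,0,0,0,0]
}}

```text
t: 32.67
tool_pos: [0.5758, -0.3257, 0.1545]
orientation: [-3.14, 0.001, -2.811]
contact_force: [0.3, -0.6, -2.0]
gripper_width: 0.0342
```

```bash
python3 to.py .5235 .0306 0
```

```text
t 32.67 [ 0.5758 -0.3257  0.1545] [-3.140e+00  1.000e-03 -2.811e+00] [ 0.3 -0.6 -2. ] 0.0342
held at [ 0.5758 -0.3257] remaining [-6.63 35.39 -0.  ] turn -0.1
```

Emit:
{"method": "send_rows", "body": {
  "slide": [
    [-0.6,3.2,0],
    [-0.6,3.2,0],
    [-0.6,3.2,0],
    [-0.6,3.2,0],
    [-0.6,3.2,0],
    [-0.6,3.2,0],
    [-0.6,3.2,0],
    [-0.6,3.2,0],
    [-0.6,3.2,0],
    [-0.6,3.2,0],
    [-0.6,3.2,0],
    [0,0,0]
  ],
  "rotation": [
    [0,0,0],
    [0,0,0],
    [0,0,0],
    [0,0,0],
    [0,0,0],
    [0,0,0],
    [0,0,0],
    [0,0,0],
    [0,0,0],
    [0,0,0],
    [0,0,0],
    [0,0,0]
  ],
  "gripper": [0,0,0,0,0,0,0,0,0,0,0,0]
}}

```text
t: 33.67
tool_pos: [0.5191, 0.0341, 0.1511]
orientation: [3.137, -0.005, -2.806]
contact_force: [0.0, 0.2, -2.2]
gripper_width: 0.0347
```

Emit:
{"method": "send_rows", "body": {
  "slide": [
    [0,0,0],
    [0,0,0],
    [0,0,1],
    [0,0,1],
    [0,0,1],
    [0,0,0],
    [0,0,0],
    [0,0,0]
  ],
  "rotation": [
    [0,0,0],
    [0,0,0],
    [0,0,0],
    [0,0,0],
    [0,0,0],
    [0,0,0],
    [0,0,0],
    [0,0,0]
  ],
  "gripper": [0,0,0,0,0,0,0,0]
}}

```text
t: 34.33
tool_pos: [0.5226, 0.0284, 0.1233]
orientation: [3.141, -0.0, -2.81]
contact_force: [-0.3, -0.0, -2.0]
gripper_width: 0.0342
```

```bash
python3 to.py .5235 .0306 0
```

```text
t 34.33 [0.5226 0.0284 0.1233] [ 3.141 -0.    -2.81 ] [-0.3 -0.  -2. ] 0.0342
held at [0.5226 0.0284] remaining [-0.15  0.18 -0.  ] turn -0.1
```

Emit:
{"method": "send_rows", "body": {
  "slide": [
    [-0.15,0.18,1.2],
    [0,0,1.5],
    [0,0,1.5],
    [0,0,0.8],
    [0,0,0],
    [0,0,0],
    [0,0,0]
  ],
  "rotation": [
    [0,0,0],
    [0,0,0],
    [0,0,0],
    [0,0,0],
    [0,0,0],
    [0,0,0],
    [0,0,0]
  ],
  "gripper": [0,0,0,0,0,0,0]
}}

```text
t: 34.92
tool_pos: [0.5243, 0.0309, 0.0746]
orientation: [-3.141, 0.001, -2.809]
contact_force: [0.0, -0.9, -2.6]
gripper_width: 0.0345
```

```bash
python3 to.py .5235 .0306 0
```

```text
t 34.92 [0.5243 0.0309 0.0746] [-3.141e+00  1.000e-03 -2.809e+00] [ 0.  -0.9 -2.6] 0.0345
held at [0.5243 0.0309] remaining [ 0.09 -0.   -0.  ] turn -0.0
```

Emit:
{"method": "send_rows", "body": {
  "slide": [
    [0.06,0,0.6],
    [0,0,0.8],
    [0,0,0.8],
    [0,0,0.8],
    [0,0,0.8],
    [0,0,0.6],
    [0,0,0.3],
    [0,0,0],
    [0,0,0]
  ],
  "rotation": [
    [0,0,0],
    [0,0,0],
    [0,0,0],
    [0,0,0],
    [0,0,0],
    [0,0,0],
    [0,0,0],
    [0,0,0],
    [0,0,0]
  ],
  "gripper": [0,0,0,0,0,0,0,0,0]
}}

```text
t: 35.67
tool_pos: [0.5228, 0.0309, 0.0264]
orientation: [3.141, -0.0, -2.809]
contact_force: [-0.4, 0.9, -2.4]
gripper_width: 0.0346
```

Emit:
{"method": "send_rows", "body": {
  "slide": [
    [0,0,0.2],
    [0,0,0.2],
    [0,0,0],
    [0,0,0]
  ],
  "rotation": [
    [0,0,0],
    [0,0,0],
    [0,0,0],
    [0,0,0]
  ],
  "gripper": [0,0,0,0]
}}

```text
t: 36.0
tool_pos: [0.5237, 0.0308, 0.0244]
orientation: [-3.141, 0.002, -2.809]
contact_force: [-2.9, 0.1, 9.2]
gripper_width: 0.0347
```

Seated on the first grid (TCP z 24.4 mm against 24 expected, 9 N). Release, lift, and look from above.

Emit:
{"method": "send_rows", "body": {
  "slide": [
    [0,0,0],
    [0,0,0],
    [0,0,0],
    [0,0,0],
    [0,0,0],
    [0,0,-1],
    [0,0,-2],
    [0,0,-3],
    [0,0,-4],
    [0,0,-4],
    [0,0,-4],
    [0,0,-4]
  ],
  "rotation": [
    [0,0,0],
    [0,0,0],
    [0,0,0],
    [0,0,0],
    [0,0,0],
    [0,0,0],
    [0,0,0],
    [0,0,0],
    [0,0,0],
    [0,0,0],
    [0,0,0],
    [0,0,0]
  ],
  "gripper": [1,1,1,1,1,1,1,1,1,1,1,1]
}}

```text
t: 37.0
tool_pos: [0.5224, 0.0309, 0.2454]
orientation: [-3.141, 0.001, -2.809]
contact_force: [0.3, -0.7, 0.1]
gripper_width: 0.0856
```

Emit:
{"method": "send_rows", "body": {
  "slide": [
    [0,2.2,0],
    [0,3.5,0],
    [0,3.5,0],
    [0,0,0],
    [0,0,0],
    [0,0,0]
  ],
  "rotation": [
    [0,0,0],
    [0,0,0],
    [0,0,0],
    [0,0,0],
    [0,0,0],
    [0,0,0]
  ],
  "gripper": [1,1,1,1,1,1]
}}

```text
t: 37.5
tool_pos: [0.4929, 0.1178, 0.2431]
orientation: [-3.141, 0.001, -2.808]
contact_force: [0.5, 0.4, -0.1]
gripper_width: 0.0852
```

Run:
```python
from h import *
s=state();print(s['t'],s['tool_pos'],s['orientation'])
p=get_image('wrist');q=get_image('scene');pickle.dump(p,open('w10.pkl','wb'))
a=q['frame'][100:320,230:450];b=p['frame'][60:360,120:520]
save(q,'c10',np.hstack([cv2.resize(a,(390,390),interpolation=3),cv2.resize(b,(410,390),interpolation=3)]))
# tip & hub checks (projected hub tops for full seating)
for n,(x,y,z) in dict(disc=(.481,.154,.04),gtop=(.5236,.0307,.07)).items():
    print(n,proj(p,[[x,y,z]]).round(1),proj(q,[[x,y,z],[x,y,z-.03]]).round(1))
a=np.array([1.3]);print('open grip centre',filept(np.load('f.npy'),[[.05-.110*np.cos(1.3)+.015*np.sin(1.3),.125,.03+.110*np.sin(1.3)+.015*np.cos(1.3)]]))
```

```text
37.5 [0.49294174 0.11777835 0.24307592] [-3.14114502e+00  5.86258081e-04 -2.80789430e+00]
disc [[352.4 209.1]] [[367.9 209.1]
 [367.5 218.8]]
gtop [[216.6 214.8]] [[361.1 224.8]
 [360.7 235.2]]
open grip centre [[0.50776278 0.27478084 0.14000388]]
```

View pics/c10.png

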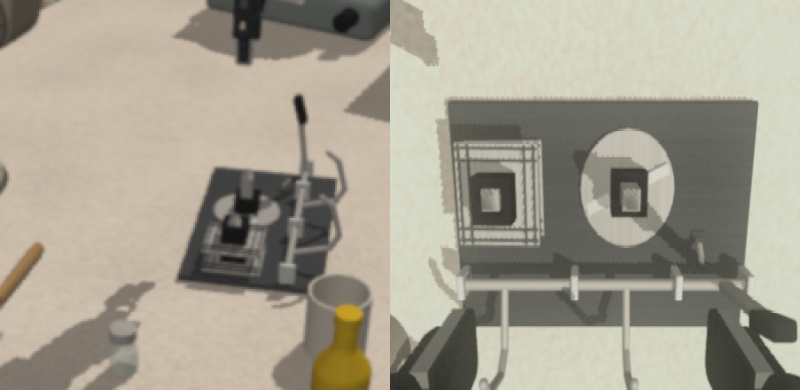

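All three plates are home: shaft tips show through both hubs at (630,195) and (490,200) in the right panel. The shaker and mug are upright. Next I go above the upright lever grip.

Emit:
{"method": "send_rows", "body": {
  "slide": [
    [-1.6,3.6,0],
    [-1.6,3.6,0],
    [-1.6,3.6,0],
    [-1.7,3.5,0],
    [0,0,0],
    [0,0,0],
    [0,0,0]
  ],
  "rotation": [
    [0,0,0],
    [0,0,0],
    [0,0,0],
    [0,0,0],
    [0,0,0],
    [0,0,0],
    [0,0,0]
  ],
  "gripper": [1,1,1,1,1,1,1]
}}

```text
t: 38.18
tool_pos: [0.5079, 0.2732, 0.2421]
orientation: [-3.141, -0.001, -2.81]
contact_force: [-0.8, -0.2, 0.6]
gripper_width: 0.0857
```

```bash
python3 to.py .509 .2743 0
python3 - <<'E'
from h import *
p=get_image('wrist');w=pickle.load(open('w10.pkl','rb'));f=np.load('f.npy')+[.001,-.0005,.003]
th=1.3
def pt(r,zz): return [.05-r*np.cos(th)+zz*np.sin(th),.125,.03+r*np.sin(th)+zz*np.cos(th)]
P=filept(f,[pt(.088,.015),pt(.110,.015),pt(.132,.015)])
print('grip lower/centre/upper',P.round(4));print(proj(p,P).round(0).tolist(),proj(w,P).round(0).tolist())
for q in (p,w):
    print([(np.round(d['position']).tolist(),round(d['score'],2)) for d in search_frame(q,'lever_grip')[:2]]) if q is p else None
    g=cv2.cvtColor(q['frame'],cv2.COLOR_RGB2GRAY);c=proj(q,P)[1].astype(int);print(c);print(g[max(c[1]-40,0):c[1]+41:8,c[0]-56:c[0]+57:8])
save(p,'w11')
E
```

```text
t 38.18 [0.5079 0.2732 0.2421] [-3.141e+00 -1.000e-03 -2.810e+00] [-0.8 -0.2  0.6] 0.0857
held at [0.5079 0.2732] remaining [-0.14  0.06 -0.  ] turn -0.1
grip lower/centre/upper [[0.5139 0.2762 0.1188]
 [0.5084 0.2743 0.14  ]
 [0.5028 0.2723 0.1612]]
[[316.0, 234.0], [316.0, 233.0], [316.0, 233.0]] [[481.0, 307.0], [493.0, 311.0], [507.0, 317.0]]
[([195.0, 226.0], 0.58)]
[315 233]
[[ 89  81  70  69 138  92  88  91  96  97 102 206 205 208 206]
 [ 84  90  90  69 132  76  91  90  80  90  99 206 208 209 211]
 [ 66 106  72  71  71  71  74  74  76  81 122 203 206 207 206]
 [123 200 124 126 127 123 121 112 126 129 201 205 206 206 206]
 [151 201 152 148 148 150  65  71  70 149 202 206 208 208 205]
 [ 98 157  92  94  97  99  65  70  71 101 156 206 208 208 208]
 [ 98  95  97  97  96  98  82  81  86 102 102 209 206 205 208]
 [ 99  98 101  97 100  99 102 103 106 106 109 208 207 207 205]
 [103 102 101  99 104 105 107 107 105 105 107 208 206 207 210]
 [205 204 205 206 205 208 200 205 208 208 206 205 204 207 209]
 [206 205 205 207 204 206 204 203 203 207 209 209 207 211 206]]
[492 311]
[[ 96  77  81 109 127 209 212 213 212 212 212 216 213 214 213]
 [183 100 102 191 137 212 209 213 213 213 215 214 212 216 213]
 [ 99 104  95 103 111 212 211 212 210 214 211 215 214 214 213]
 [101 100  99  96 104 110 181 208 211 212 214 213 212 215 215]
 [ 62 105 109 114 204  71  70  72  72 189 211 214 213 211 215]
 [ 65  62 105 104 113  65  66  74  77  80 101 212 212 213 213]
 [ 64  64  62 107 108  64 164  68  81  80 100 213 213 212 212]
 [ 66  61  62  65 103 106  65 212 214 212 212 214 210 214 214]
 [ 65  65  61  58  91 107 104  63 209 213 213 210 214 216 214]
 [ 72  67  61  61  60 104 105  84  61 211 211 209 209 214 212]
 [ 71  66  59  60  57 105 129  55  59  63  61 154 212 211 212]]
```

View pics/w11.png

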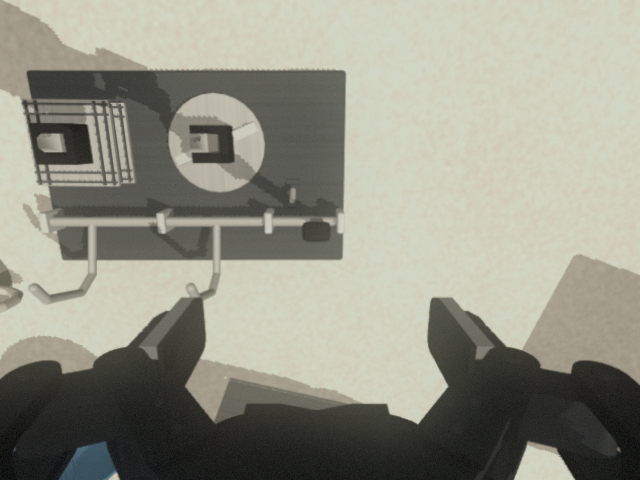

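The grip is seen end-on at (316,232), which matches the prediction. I descend around it, grip, and swing it down along the arc.

Emit:
{"method": "send_rows", "body": {
  "slide": [
    [0.25,0,1.8],
    [0,0,2.2],
    [0,0,2.2],
    [0,0,2.2],
    [0,0,2.2],
    [0,0,1.6],
    [0,0,1],
    [0,0,0],
    [0,0,0]
  ],
  "rotation": [
    [0,0,0],
    [0,0,0],
    [0,0,0],
    [0,0,0],
    [0,0,0],
    [0,0,0],
    [0,0,0],
    [0,0,0],
    [0,0,0]
  ],
  "gripper": [1,1,1,1,1,1,1,1,1]
}}

```text
t: 39.03
tool_pos: [0.5054, 0.2724, 0.1109]
orientation: [-3.142, -0.0, -2.81]
contact_force: [-0.2, -0.3, -0.2]
gripper_width: 0.0855
```

Emit:
{"method": "send_rows", "body": {
  "slide": [
    [0,0,0],
    [0,0,0],
    [0,0,0],
    [0,0,0],
    [0,0,0],
    [0,0,0],
    [0,0,0],
    [0,0,0],
    [0,0,0],
    [0,0,0]
  ],
  "rotation": [
    [0,0,0],
    [0,0,0],
    [0,0,0],
    [0,0,0],
    [0,0,0],
    [0,0,0],
    [0,0,0],
    [0,0,0],
    [0,0,0],
    [0,0,0]
  ],
  "gripper": [0,0,0,0,0,0,0,0,0,0]
}}

```text
t: 39.87
tool_pos: [0.5059, 0.2724, 0.1114]
orientation: [-3.139, 0.001, -2.809]
contact_force: [0.7, -5.6, 4.4]
gripper_width: 0.0184
```

```bash
python3 to.py .505 .273 0
python3 - <<'E'
import numpy as np
a=np.arange(1.3,-.01,-.1);r=.12;x=-r*np.cos(a)+.015*np.sin(a);z=r*np.sin(a)+.015*np.cos(a)
print(np.c_[a[1:],-np.diff(x)*100,-np.diff(z)*100].round(2).tolist())
E
```

```text
t 39.87 [0.5059 0.2724 0.1114] [-3.139e+00  1.000e-03 -2.809e+00] [ 0.7 -5.6  4.4] 0.0184
held at [0.5059 0.2724] remaining [ 0.07  0.09 -0.  ] turn -0.0
[[1.2, 1.19, 0.24], [1.1, 1.16, 0.35], [1.0, 1.12, 0.47], [0.9, 1.06, 0.58], [0.8, 1.0, 0.68], [0.7, 0.93, 0.78], [0.6, 0.85, 0.86], [0.5, 0.75, 0.94], [0.4, 0.66, 1.01], [0.3, 0.55, 1.08], [0.2, 0.44, 1.13], [0.1, 0.33, 1.16], [-0.0, 0.21, 1.19]]
```

Gripped (18.4 mm). I swing it down.

Emit:
{"method": "send_rows", "body": {
  "slide": [
    [1.19,0,0.24],
    [1.16,0,0.35],
    [1.12,0,0.47],
    [1.06,0,0.58],
    [1.0,0,0.68],
    [0.93,0,0.78],
    [0,0,0]
  ],
  "rotation": [
    [0,0,0],
    [0,0,0],
    [0,0,0],
    [0,0,0],
    [0,0,0],
    [0,0,0],
    [0,0,0]
  ],
  "gripper": [0,0,0,0,0,0,0]
}}

```text
t: 40.45
tool_pos: [0.4446, 0.2511, 0.0811]
orientation: [-3.139, 0.003, -2.809]
contact_force: [-1.3, -5.9, 10.2]
gripper_width: 0.0186
```

Emit:
{"method": "send_rows", "body": {
  "slide": [
    [0.85,0,0.86],
    [0.75,0,0.94],
    [0.66,0,1.01],
    [0.55,0,1.08],
    [0.44,0,1.1],
    [0,0,0]
  ],
  "rotation": [
    [0,0,0],
    [0,0,0],
    [0,0,0],
    [0,0,0],
    [0,0,0],
    [0,0,0]
  ],
  "gripper": [0,0,0,0,0,0]
}}

```text
t: 40.95
tool_pos: [0.4111, 0.2395, 0.028]
orientation: [-3.139, -0.004, -2.809]
contact_force: [-2.1, -7.2, -0.6]
gripper_width: 0.0184
```

Emit:
{"method": "send_rows", "body": {
  "slide": [
    [0.33,0,1.1],
    [0.2,0,0.9],
    [0,0,0],
    [0,0,0]
  ],
  "rotation": [
    [0,0,0],
    [0,0,0],
    [0,0,0],
    [0,0,0]
  ],
  "gripper": [0,0,0,0]
}}

```text
t: 41.28
tool_pos: [0.406, 0.2377, 0.0084]
orientation: [-3.139, -0.005, -2.809]
contact_force: [-2.7, -6.1, -0.1]
gripper_width: 0.0187
```

Emit:
{"method": "send_rows", "body": {
  "slide": [
    [0,0,0.3],
    [0,0,0.2],
    [0,0,0],
    [0,0,0]
  ],
  "rotation": [
    [0,0,0],
    [0,0,0],
    [0,0,0],
    [0,0,0]
  ],
  "gripper": [0,0,0,0]
}}

```text
t: 41.62
tool_pos: [0.4051, 0.2374, 0.0034]
orientation: [-3.139, -0.007, -2.809]
contact_force: [-5.0, -8.5, -0.1]
gripper_width: 0.0189
```

Emit:
{"method": "send_rows", "body": {
  "slide": [
    [0,0,0.2],
    [0,0,0.2],
    [0,0,0],
    [0,0,0],
    [0,0,0],
    [0,0,0],
    [0,0,0],
    [0,0,-1],
    [0,0,-2],
    [0,0,-3],
    [0,0,-3],
    [0,0,0]
  ],
  "rotation": [
    [0,0,0],
    [0,0,0],
    [0,0,0],
    [0,0,0],
    [0,0,0],
    [0,0,0],
    [0,0,0],
    [0,0,0],
    [0,0,0],
    [0,0,0],
    [0,0,0],
    [0,0,0]
  ],
  "gripper": [0,0,0,0.7,0.7,0.7,0.7,0.7,0.7,0.7,0.7,0.7]
}}

```text
t: 42.62
tool_pos: [0.4124, 0.2417, 0.0963]
orientation: [3.141, 0.01, -2.808]
contact_force: [0.9, 0.9, 0.9]
gripper_width: 0.0597
```

```bash
python3 to.py .418 .244 0
python3 - <<'E'
from h import *
p=get_image('wrist');f=np.load('f.npy')+[.001,-.0005,.003]
g=cv2.cvtColor(p['frame'],cv2.COLOR_RGB2GRAY)
for th in (0,.1,.2):
    P=filept(f,[[.05-r*np.cos(th)+.022*np.sin(th),.125,.03+r*np.sin(th)+.022*np.cos(th)] for r in (.132,.088)]);print(th,proj(p,P).round(0).tolist())
pts,a=darkblob(p,filept(f,[-.06,.125,.05])[0],60,80,5);print('grip blob',a,pts.min(0),pts.max(0))
E
```

```text
t 42.62 [0.4124 0.2417 0.0963] [ 3.141  0.01  -2.808] [0.9 0.9 0.9] 0.0597
held at [0.4124 0.2417] remaining [-0.61  0.04 -0.  ] turn 0.0
0 [[313.0, 229.0], [314.0, 297.0]]
0.1 [[313.0, 240.0], [313.0, 307.0]]
0.2 [[313.0, 254.0], [313.0, 319.0]]
grip blob 5110 [259.5 208.5] [330.5 320.5]
```

Now I press from above with shut fingers, gently, to be sure it is fully down.

Emit:
{"method": "send_rows", "body": {
  "slide": [
    [-0.3,0,0],
    [0,0,0],
    [0,0,0],
    [0,0,0],
    [0,0,0],
    [0,0,0],
    [0,0,2],
    [0,0,2],
    [0,0,1.5],
    [0,0,0.7],
    [0,0,0],
    [0,0,0]
  ],
  "rotation": [
    [0,0,0],
    [0,0,0],
    [0,0,0],
    [0,0,0],
    [0,0,0],
    [0,0,0],
    [0,0,0],
    [0,0,0],
    [0,0,0],
    [0,0,0],
    [0,0,0],
    [0,0,0]
  ],
  "gripper": [0,0,0,0,0,0,0,0,0,0,0,0]
}}

```text
t: 43.67
tool_pos: [0.4111, 0.2408, 0.0287]
orientation: [3.142, -0.001, -2.809]
contact_force: [-0.3, -0.8, 0.4]
gripper_width: 0.0003
```

Emit:
{"method": "send_rows", "body": {
  "slide": [
    [0,0,0.3],
    [0,0,0.2],
    [0,0,0],
    [0,0,0]
  ],
  "rotation": [
    [0,0,0],
    [0,0,0],
    [0,0,0],
    [0,0,0]
  ],
  "gripper": [0,0,0,0]
}}

```text
t: 44.0
tool_pos: [0.4116, 0.241, 0.0241]
orientation: [3.142, 0.001, -2.809]
contact_force: [0.3, 0.3, 0.1]
gripper_width: 0.0001
```

Emit:
{"method": "send_rows", "body": {
  "slide": [
    [0,0,0.2],
    [0,0,0.1],
    [0,0,0],
    [0,0,0]
  ],
  "rotation": [
    [0,0,0],
    [0,0,0],
    [0,0,0],
    [0,0,0]
  ],
  "gripper": [0,0,0,0]
}}

```text
t: 44.33
tool_pos: [0.4119, 0.2411, 0.0231]
orientation: [-3.142, 0.002, -2.809]
contact_force: [-5.8, -2.2, 19.3]
gripper_width: -0.0002
```

Contact at 19 N, with the tip at about 52 mm, which is the top of the shut grip. I withdraw and check.

Emit:
{"method": "send_rows", "body": {
  "slide": [
    [0,0,-1],
    [0,0,-3],
    [0,0,-4],
    [0,0,-4],
    [0,0,-4],
    [0,0,-4],
    [1,-3.5,0],
    [1,-3.5,0],
    [1,-3.5,0],
    [0,0,0],
    [0,0,0],
    [0,0,0]
  ],
  "rotation": [
    [0,0,0],
    [0,0,0],
    [0,0,0],
    [0,0,0],
    [0,0,0],
    [0,0,0],
    [0,0,0],
    [0,0,0],
    [0,0,0],
    [0,0,0],
    [0,0,0],
    [0,0,0]
  ],
  "gripper": [0,0,0,0,0,0,0,0,0,0,0,0]
}}

```text
t: 45.33
tool_pos: [0.4174, 0.1317, 0.2209]
orientation: [3.141, 0.001, -2.81]
contact_force: [0.9, -0.8, -0.5]
gripper_width: -0.0
```

Run:
```python
from h import *
p=get_image('wrist');q=get_image('scene');s=state();print(s['t'],s['tool_pos'],s['contact_force'])
a=q['frame'][130:350,230:450];b=p['frame'][40:400,60:540]
save(q,'c12',np.hstack([cv2.resize(a,(390,390),interpolation=3),cv2.resize(b,(410,390),interpolation=3)]))
```

```text
45.4333 [0.41715916 0.13258307 0.22071529] [-0.52669628  0.14353205 -0.7926215 ]
```

View pics/c12.png

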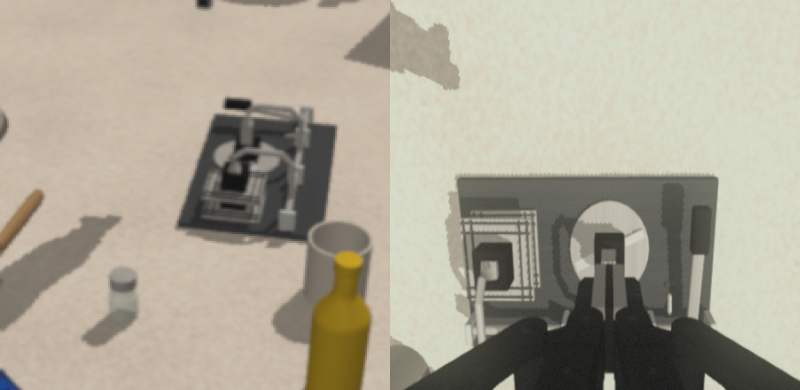

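The lever lies flat, the hoop ends sit over the shaft tops, and the disc and both grids are home. The shaker and mug are standing and the robot is clear.

```bash
python3 -c "
from bench import hand_in
print(hand_in())"
```

```text
the job is handed in; nothing more can be done
None
```

The job is done and handed in at about 45 s. Only three plates were present: one disc and two grids. I opened the lever, then put the disc on the shaft beside the lever and both black grids on the far shaft, hub up. I then swung the lever shut and pressed it down, reaching 19 N. The blue and red look-alikes were left alone.

**Last checks:**
- **Seating:** Each plate stopped with contact of 9–24 N, within a millimetre of its expected height.
- **Final pictures:** The lever was flat, the hoop ends were over the shafts, and the shaker and mug were upright. The gripper was clear of everything.

**What failed or disagreed:**
- **First lever grasp:** It closed on nothing, because the finger tips sit about 27 mm higher than the reported tool point. I went lower and allowed for this afterwards.
- **Shaft silhouette fits:** One camera view disagreed by 11–17 pixels, so I relied on the other view and on contact during insertion.
- **Lever grip:** No stop was felt while swinging the lever down in the grip, which is why I pressed it again from above.

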